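# Hang the loading yoke on the test beam and pin it

## Task

Hang the loading yoke over the sprung test beam and let its knife edge drop right into the notch of the brass seat strip, between the red bands; the strip is clamped at a different station each time, so look or feel for the notch. Once it hangs free, push the orange-headed pin through both cheeks of the yoke, under the beam, until its head is up against the cheek, and let go. Never force the beam down to its stop, and leave the other things on the bench where they are.

Things in the scene. Friction and masses are not known exactly. Their poses are not given: they have to be found in the camera images.
- rig: spring-beam test rig, fixed: base plate 120x360x14 mm. Origin: middle of its underside; x across the beam (away from the robot at yaw 0), y along it. Steel beam 16 mm wide (x), 20 high, 285 long (y), top 150 mm above the bench, pivots about x in a grey fork (162 mm high) at y = +130 mm; its other end, y = -125 mm, stands on a coil spring under a dial gauge (up to 240 mm high, x -12 to +54 mm)
- load_beam (a joint): turn of the sprung beam about its pivot (rad): 0 unloaded, grows as the beam sinks; its middle sinks 0.13 m per rad, about 1 mm per 1.4 N laid on it there (per 1 N at 22 mm nearer the spring). The stop is met at 0.11
- beam_mid (a point): point on top of the brass seat strip, at the beam's mid-length and mid-width; sinks with the beam. Axes: x across the beam, y along it towards the pivot, z up. The strip (124 mm long) is clamped at another station each time: its V notch, 12 mm wide at the top, between two red bands, lies anywhere within 20 mm of this point along y; see or feel it. A seated knife edge lies 5 mm below this point
- yoke: loading yoke, 0.35 to 0.7 kg, an upside-down U standing on its feet: two steel cheeks 7 mm thick, 70 wide (y), 85 high, 22 apart inside, 36 over the outsides (x; grip there), joined on top by a 10 mm brass bridge with a round knife edge (8 mm, along x) under it. A 12 mm bore along x goes through both cheeks. Origin: middle of its foot, z up. The same after half a turn; swings on its knife edge
- yoke_edge (a point): middle of the lowest line of the yoke's knife edge, 68 mm above its feet; axes as the yoke's
- yoke_bore (a point): centre of the yoke, on the axis of its two bores, 40 mm above its feet, 28 mm below the knife edge; axes as the yoke's, the bores run along x
- pin: keeper pin, 0.12 kg, lying level: square orange head 22x22 mm, 38 mm long, and a steel shank 10 mm thick and 64 mm long with a tapered end (8 mm long, 6 mm across at the tip). Origin: on the axis at the shoulder, where the shank leaves the head; x points along the shank to the tip, the head reaches to x = -38 mm. It balances inside the head
- pin_mid (a point): point on the pin's axis 18 mm from the shoulder: it meets yoke_bore when the head is up against a cheek
- pin_tip (a point): tip of the pin, 64 mm from the shoulder
- calculator: grey pocket calculator, 112x68x14 mm, lying on the bench in front of the rig
- caliper: digital caliper, 245 mm long, lying on the right
- screwdriver: small blue-handled screwdriver, 152 mm long, lying on the right
- lid_teal: round teal jar lid, 61 mm across, 11 mm high, on the left
Not all that is in view belongs to the job. Leave any green or pink look-alike of the pin alone.

How it is judged:
By the outcome, as a careful person would: the job done as asked, in the order asked, and still so for the second after the job is handed in, with the robot touching nothing.
It also fails if it takes over 72 s, if anything falls off the work surface, if the arm or the gripper's body presses on something with over 40 N, if the wrist force passes 120 N, or if a joint passes its speed limit or range.

## Robot

A 6-joint arm with a two-finger parallel gripper is mounted at the origin on a cart in front of the work surface, level with it; the furniture and walls round the work are solid. World frame = base frame: x ahead of the robot, y to its left, z up, the work surface at z = 0. Lengths are in m, angles in rad, forces in N, time in s.
With the tool pointing down it reaches from about 0.375 to 0.75 m from the base axis. Payload 9 kg.
Tool frame: the origin (TCP) lies at the centre of the arm's flange, where the gripper is bolted on; the fingertips stand 173 mm ahead of it and the grasp point (between the pads) lies manip.grip_point_offset ahead of it (manip.grip_point_offset is the distance from the TCP to the grasp point, in m); z points along the fingers, y is the direction in which the jaws open and shut (so a half turn about z gives the same grasp; the last joint's range is limited). The gripper opens to 85 mm and grips with 20 to 120 N. Pads are 22 mm wide; open, the fingers measure 114 mm over their backs; the gripper's body (76 mm by 85 mm) begins 54 mm behind the grasp point. The pads swing forward as they close: fully open they stand 13 mm farther back than shut.
Start: joints at [-1.537, 0.104, 0.097, 1.564, 0, 1.353], TCP at [0.149, -0.581, 0.405] pointing down, gripper open.
Joint ranges: [-2.99, 2.99], [-0.84, 1.86], [-1.1, 1.16], [-1.84, 2.11], [-1.51, 1.56], [-3.14, 3.14]. Speed limits (rad/s): [2.22, 2.22, 2.57, 3.14, 3.14, 3.14].

## Interface

Orientations are given as a 3x3 rotation matrix whose columns are the frame's x, y, z axes.
In Python, from bench import manip gives the robot as it stands. The module is installed in compiled form; this text tells all that it offers.
- The arm moves only by the tool apply_moves, never from a script. Its argument "series" is a list that holds one entry, the list of rows, each a list of 5 numbers: the opening, from 0 (shut) to 1 (fully open), then the shift along the tool's x, y, z in m, then the turn about the tool's z in rad. In form: [[[grip, x, y, z, twist], ...]]. A call has 1 to 12 rows; each row is the pose to reach, as a shift and turn from the pose commanded when the call began, along the tool's axes at that moment; what a row does not reach only later rows make up. A row lasts 1/10 s, in which the tool goes at most 50 mm and 8.59 degrees, less where a joint would pass 70% of its speed; a pose out of reach is approached as far as the arm can. A call with a gripper value outside its range is refused whole. The fingers move at their own pace and stop on an object; "newtons" is the grip in N (left out, the last holds). Time passes only in rows, so rows that repeat a pose let the fingers close. It gives the time, the measured TCP pose, the force and the opening at its end, in the units of the state.
- manip.read_state(): the state, without advancing time (a new reading comes with each control period).
- manip.grab_frame(name): name is "side" or "top" or "wrist"; returns a dict with "color" (384x512x3 uint8, red, green, blue), "fov_y" (degrees; the focal length in pixels is half the picture's height over the tangent of half this angle, whatever the lens; pixels are square), "cx", "cy" (the principal point, pixels), "origin" and "rotation" of the camera in the world; the wrist camera has in their place "mount" (4x4, takes a point from camera to tool coordinates, whose origin is the TCP and whose axes are the flange's). Camera axes: x right, y down, z forward; pixel columns grow to the right and rows downward; lengths in m; the calibration is good to about 2 mm. A picture is of the moment at which its call begins: read the wrist's pose just before it. There is no depth.
- manip.finish_job(): hands the job in, once; it reports no verdict.
Trained networks look in the newest picture that a camera, given by its name, has taken for a name from the list of things; names that differ only in an ending like _2 or _b are one class to them, and where a whole thing is asked for, a point or a joint stands for the part that bears it (a point fixed in the world has none). Each returns a list of dicts, best first, with "confidence" (0 to 1); they miss things now and then, are a little off and sometimes report something else, mostly with a low value. They report only what shows in the picture. A call takes as long as a camera call. They do not tell look-alikes from the thing itself.
- manip.trace(thing, camera): "mask" (384x512 bool, what is visible of it) and "bbox" ([left, top, right, bottom] in pixels, round what is visible of it).
- manip.pinpoint(thing, camera): "centre" ([column, row] in pixels: a listed point, or the origin of a listed thing).
The state is a dict: "t": time; "q": joint angles; "qvel": joint speeds; "joint_torque": joint torques, N m; "ee_pos": TCP position; "ee_rot": TCP orientation; "wrist_force": force on the tool from outside, world axes, zero at the start; "ft_torque": the same for the moment, N m; "width": finger opening in m.
Only numpy, scipy, OpenCV 4.12 (cv2) and the standard library are available. Lean on these libraries where they do the work, as an engineer would, in place of code of your own. Each camera call takes 0.05 s, during which the arm holds its last target.

## Working session

There is one attempt and no reset: what is moved stays moved. The work goes in short steps, Python scripts to look and compute and a tool call to move; the robot and the scene stay as the last step left them, time stands still between calls to the robot, and variables do not carry over. Pictures are saved under pics/ and viewed, and the job is handed in when it is done.

Besides the shell and the picture viewer there is one more tool, called after ">>>" as name(argument=value, ...), one argument or row to a line, values as JSON. apply_moves: Moves the arm, as the interface text tells. Its arguments: {"type":"object","properties":{"series":{"type":"array","items":{"type":"array","items":{"type":"array","items":{"type":"number"}}}},"newtons":{"type":"number"}},"required":["series"]}

```bash
mkdir -p pics; ls; cat > h.py <<'E'
import numpy as np, cv2
from bench import manip
def K(f):
    fl=192/np.tan(np.radians(f["fov_y"])/2); return fl,f["cx"],f["cy"]
def pose(f,st=None):
    if "origin" in f: return np.array(f["origin"]),np.array(f["rotation"])
    M=np.array(f["mount"]);R=np.array(st["ee_rot"]);p=np.array(st["ee_pos"])
    return p+R@M[:3,3],R@M[:3,:3]
def grab(n):
    st=manip.read_state();f=manip.grab_frame(n);o,R=pose(f,st);fl,cx,cy=K(f)
    return dict(img=f["color"],o=o,R=R,fl=fl,cx=cx,cy=cy,n=n)
def save(c,name,crop=None,s=1):
    im=c["img"][:,:,::-1]
    if crop: l,t,r,b=crop; im=im[t:b,l:r]
    if s!=1: im=cv2.resize(im,None,fx=s,fy=s,interpolation=cv2.INTER_CUBIC)
    cv2.imwrite("pics/"+name,im)
def ray(c,px):
    d=c["R"]@np.array([(px[0]-c["cx"])/c["fl"],(px[1]-c["cy"])/c["fl"],1]); return c["o"],d/np.linalg.norm(d)
def onz(c,px,z):
    o,d=ray(c,px); return o+d*(z-o[2])/d[2]
def proj(c,p):
    q=c["R"].T@(np.array(p)-c["o"]); return np.array([c["cx"]+c["fl"]*q[0]/q[2],c["cy"]+c["fl"]*q[1]/q[2]])
def tri(lst):
    A=np.zeros((3,3));b=np.zeros(3)
    for c,px in lst:
        o,d=ray(c,px);P=np.eye(3)-np.outer(d,d);A+=P;b+=P@o
    p=np.linalg.solve(A,b)
    return p,[np.round(proj(c,p)-px,1) for c,px in lst]
E
python3 - <<'E'
from h import *
s=manip.read_state();print({k:np.round(v,3) for k,v in s.items()},manip.grip_point_offset)
for n in("side","top","wrist"):
    c=grab(n);save(c,n+"0.png");print(n,np.round(c["o"],3),np.round(c["R"],2).tolist(),c["fl"])
    for t in("rig","beam_mid","yoke","yoke_edge","yoke_bore","pin","pin_mid","pin_tip"):
        print(t,[(np.round(d["centre"],1).tolist(),round(d["confidence"],2)) for d in manip.pinpoint(t,n)])
E
```

```text
pics
{'t': np.float64(0.0), 'q': array([-1.537,  0.105,  0.096,  1.564,  0.   ,  1.353]), 'qvel': array([ 0.001,  0.001, -0.   ,  0.   , -0.   ,  0.   ]), 'joint_torque': array([ 1.0000e-03, -5.5693e+01,  5.0364e+01,  1.7000e-02, -0.0000e+00,
       -0.0000e+00]), 'ee_pos': array([ 0.149, -0.581,  0.404]), 'ee_rot': array([[ 0.968,  0.249, -0.   ],
       [ 0.249, -0.968,  0.001],
       [ 0.   , -0.001, -1.   ]]), 'wrist_force': array([-0.064,  0.312, -0.202]), 'ft_torque': array([ 0.049, -0.034, -0.024]), 'width': np.float64(0.085)} 0.1547
side [0.277 0.769 1.032] [[-0.96, -0.2, 0.19], [-0.27, 0.73, -0.63], [-0.01, -0.66, -0.75]] 412.7050426772853
rig [([224.0, 213.0], 0.94)]
beam_mid [([220.4, 182.4], 0.72)]
yoke [([292.7, 154.3], 0.73), ([182.3, 312.8], 0.56)]
yoke_edge [([293.2, 143.3], 0.54)]
yoke_bore [([292.7, 148.5], 0.59)]
pin [([249.4, 291.2], 0.76), ([283.0, 184.7], 0.54), ([255.1, 345.9], 0.51), ([290.8, 157.9], 0.16)]
pin_mid [([265.7, 349.1], 0.55), ([290.1, 185.9], 0.52), ([242.6, 289.4], 0.51)]
pin_tip [([283.6, 350.3], 0.81), ([303.1, 186.6], 0.72), ([222.9, 286.7],
[... 201 characters left out ...]
[([246.7, 155.6], 0.97), ([370.3, 161.5], 0.63), ([185.8, 188.7], 0.25)]
yoke [([328.8, 212.9], 0.54)]
yoke_edge [([332.9, 210.8], 0.77), ([331.0, 212.3], 0.39), ([178.9, 205.4], 0.26)]
yoke_bore [([334.4, 212.3], 0.75)]
pin [([290.7, 211.9], 0.53), ([140.8, 219.0], 0.47), ([181.7, 204.3], 0.46)]
pin_mid [([144.5, 229.1], 0.52), ([290.6, 215.3], 0.46), ([186.8, 186.6], 0.42), ([179.1, 198.3], 0.39)]
pin_tip [([142.2, 235.6], 0.56), ([292.5, 229.2], 0.5), ([185.8, 188.6], 0.41), ([158.9, 162.7], 0.37)]
wrist [ 0.214 -0.567  0.374] [[0.25, -0.94, -0.25], [-0.97, -0.24, -0.06], [0.0, 0.26, -0.97]] 264.740368532276
rig []
beam_mid []
yoke []
yoke_edge []
yoke_bore []
pin []
pin_mid []
pin_tip []
```

View pics/side0.png

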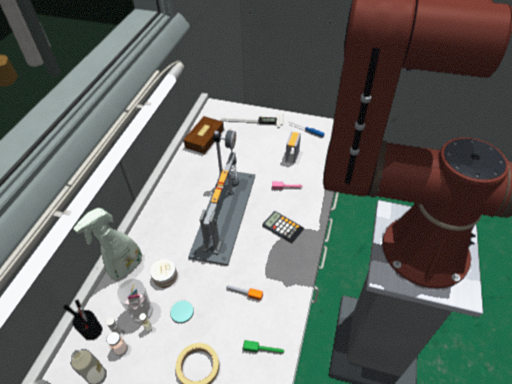

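View pics/top0.png

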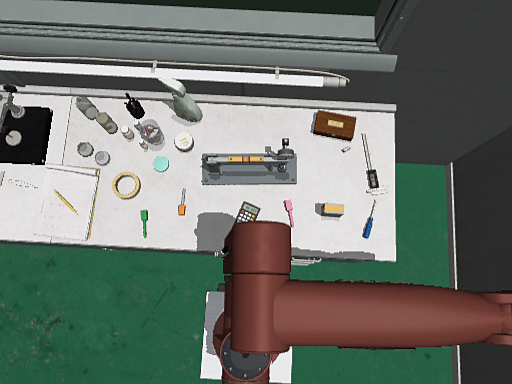

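```bash
python3 - <<'E'
import cv2
a=cv2.imread("pics/side0.png");cv2.imwrite("pics/side0z.png",cv2.resize(a[110:370,130:390],None,fx=2.3,fy=2.3,interpolation=cv2.INTER_CUBIC))
a=cv2.imread("pics/top0.png");cv2.imwrite("pics/top0z.png",cv2.resize(a[110:260,120:390],None,fx=2.9,fy=2.9,interpolation=cv2.INTER_CUBIC))
E
```

```text
(no output)
```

View pics/side0z.png

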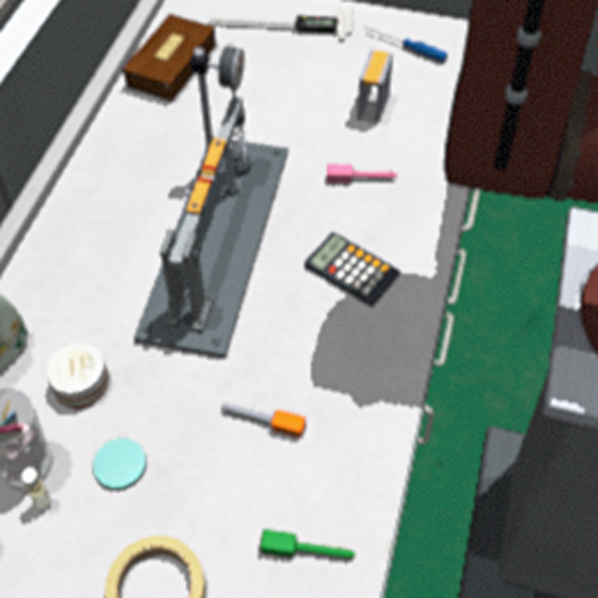

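View pics/top0z.png

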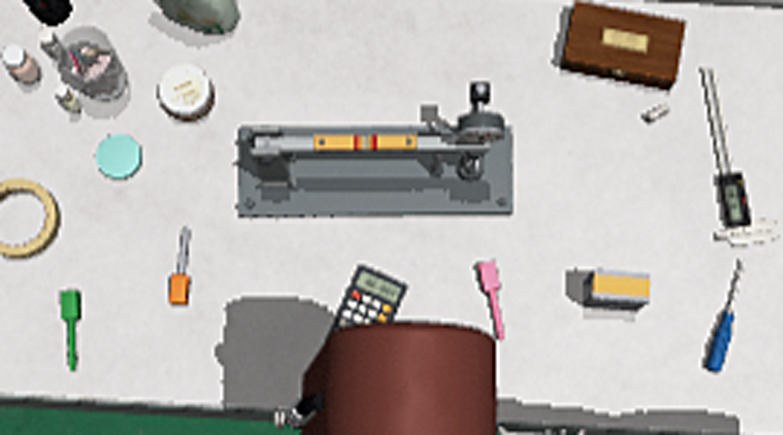

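The views show the brass-topped yoke at top (333,210) / side (292,150). The beam with its red-banded strip is at top (246,158).

Pin candidates:
- orange: top (181,205) / side (249,292)
- green: top (144,220) / side (255,347)
- pink: top (290,212) / side (285,185)

The description says orange head, so I choose the first one.

```bash
python3 - <<'E'
from h import *
S=grab("side");ms={t:manip.trace(t,"side") for t in("yoke","pin","lid_teal","calculator")}
T=grab("top");mt={t:manip.trace(t,"top") for t in("yoke","pin","lid_teal","calculator")}
for t in ms:
    for d in ms[t]: print("side",t,np.round(d["bbox"]),round(d["confidence"],2),d["mask"].sum())
    for d in mt[t]: print("top",t,np.round(d["bbox"]),round(d["confidence"],2),d["mask"].sum())
for nm,a,b in(("yoke_edge",(293.2,143.3),(332.9,210.8)),("bore",(292.7,148.5),(334.4,212.3)),("beam_mid",(220.4,182.4),(246.7,155.6)),
  ("pin_tip",(222.9,286.7),(185.8,188.6)),("pin_mid",(242.6,289.4),(179.1,198.3)),("pin",(249.4,291.2),(181.7,204.3))):
    p,r=tri([(S,a),(T,b)]);print(nm,np.round(p,3),r)
for px in((238,152),(287,152)): print("notch?",np.round(onz(T,px,.15),3))
print(np.round([proj(T,(0.5,0.0,0.15)),proj(T,(0.5,0.1,0.15)),proj(S,(0.5,0.0,0.15))],1))
cv2.imwrite("pics/pinz.png",cv2.resize(T["img"][175:225,155:215,::-1],None,fx=9,fy=9,interpolation=cv2.INTER_CUBIC))
cv2.imwrite("pics/beamz.png",cv2.resize(T["img"][135:190,195:305,::-1],None,fx=7,fy=7,interpolation=cv2.INTER_CUBIC))
E
```

```text
side yoke [285. 131. 301. 158.] 0.82 321
top yoke [321. 204. 345. 216.] 0.6 290
side pin [233. 288. 262. 303.] 0.7 193
side pin [242. 341. 288. 354.] 0.52 283
side pin [273. 179. 304. 190.] 0.49 143
top pin [178. 204. 185. 216.] 0.53 41
top pin [323. 205. 344. 217.] 0.53 257
top pin [139. 210. 150. 233.] 0.49 110
side lid_teal [173. 301. 195. 326.] 0.89 407
top lid_teal [152. 155. 168. 169.] 0.68 208
top calculator [234. 202. 262. 223.] 0.83 316
top calculator [322. 201. 348. 215.] 0.49 280
yoke_edge [ 0.459 -0.287  0.057] [array([1. , 0.3]), array([ 0. , -0.9])]
bore [ 0.461 -0.299  0.021] [array([1.2, 0.3]), array([ 0. , -1.2])]
beam_mid [0.614 0.034 0.155] [array([-1.4, -0.4]), array([0.1, 1.2])]
pin_tip [ 0.528  0.266 -0.011] [array([2.2, 0.6]), array([-0. , -1.7])]
pin_mid [0.473 0.28  0.031] [array([-0.7, -0.2]), array([-0. ,  0.6])]
pin [0.456 0.271 0.014] [array([-0.2, -0.1]), array([-0. ,  0.1])]
notch? [0.631 0.066 0.15 ]
notch? [ 0.641 -0.106  0.15 ]
[[254.8 189.5]
 [225.9 187.9]
 [260.3 182.3]]
```

View pics/pinz.png

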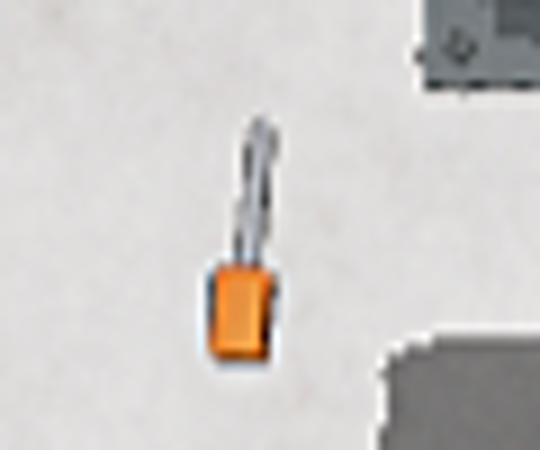

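View pics/beamz.png

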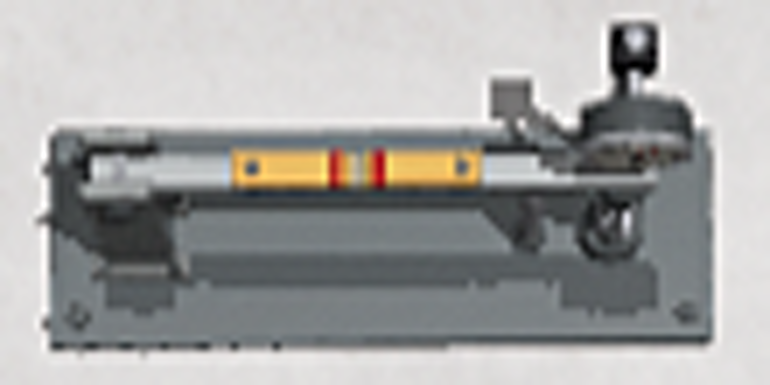

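Close crop: the orange head and steel shank are right for the pin, at about (0.46,0.27), with the tip pointing away from the robot. The notch shows at about top (246,159). Next I go over the yoke with the wrist camera.

>>> apply_moves(
  series=[
    [[1, 0.04, -0.02, 0, -0.13], [1, 0.08, -0.04, 0.005, -0.26], [1, 0.12, -0.06, 0.01, -0.39], [1, 0.16, -0.08, 0.015, -0.52], [1, 0.2, -0.1, 0.02, -0.65], [1, 0.24, -0.12, 0.025, -0.78], [1, 0.28, -0.14, 0.03, -0.91], [1, 0.31, -0.16, 0.035, -1.04], [1, 0.34, -0.18, 0.04, -1.17], [1, 0.371, -0.195, 0.045, -1.3], [1, 0.371, -0.195, 0.045, -1.319], [1, 0.371, -0.195, 0.045, -1.319]],
  ],
)

```text
t: 3.05
ee_pos: [0.4605, -0.2993, 0.3596]
ee_rot: [[-0.001, 1.0, -0.0], [1.0, 0.001, -0.0], [-0.0, -0.0, -1.0]]
wrist_force: [-0.3, 0.0, -0.2]
width: 0.0854
```

```bash
cat >> h.py <<'E'
def show(c,name,draw=(),s=1.5):
    im=np.ascontiguousarray(c["img"][:,:,::-1]);im=cv2.resize(im,None,fx=s,fy=s,interpolation=cv2.INTER_CUBIC)
    for p in draw: cv2.drawMarker(im,(int(p[0]*s),int(p[1]*s)),(255,0,255),cv2.MARKER_CROSS,10,1)
    cv2.imwrite("pics/"+name,im)
def look(n,things,name,draw=True):
    c=grab(n);out={}
    for t in things:
        out[t]=[(np.round(d["centre"],1),round(d["confidence"],2)) for d in manip.pinpoint(t,n)]
        print(t,[(a.tolist(),b) for a,b in out[t]])
    show(c,name,[p for t in out for p,_ in out[t]] if draw else [])
    return c,out
def st():
    s=manip.read_state();print("t",round(float(s["t"]),2),"p",np.round(s["ee_pos"],4),"yawx",round(float(np.degrees(np.arctan2(s["ee_rot"][1][0],s["ee_rot"][0][0]))),2),"F",np.round(s["wrist_force"],1),"w",round(float(s["width"]),4),"q",np.round(s["q"],2),"tz",np.round(np.array(s["ee_rot"])[:,2],3));return s
E
python3 - <<'E'
from h import *
st();c,o=look("wrist",("yoke","yoke_edge","yoke_bore"),"w1.png",False)
import pickle;pickle.dump(c,open("w1.pkl","wb"))
for d in manip.trace("yoke","wrist"): print(d["bbox"],d["confidence"])
E
```

```text
t 3.05 p [ 0.4605 -0.2993  0.3596] yawx 90.06 F [-0.3  0.  -0.2] w 0.0854 q [-0.81 -0.06 -0.15  1.48 -0.    0.76] tz [-0. -0. -1.]
yoke [([256.3, 162.5], 0.68), ([242.8, 267.2], 0.53)]
yoke_edge [([254.4, 170.5], 0.85), ([256.0, 160.8], 0.69)]
yoke_bore []
[239.0, 130.8, 279.2, 207.6] 0.68
```

View pics/w1.png

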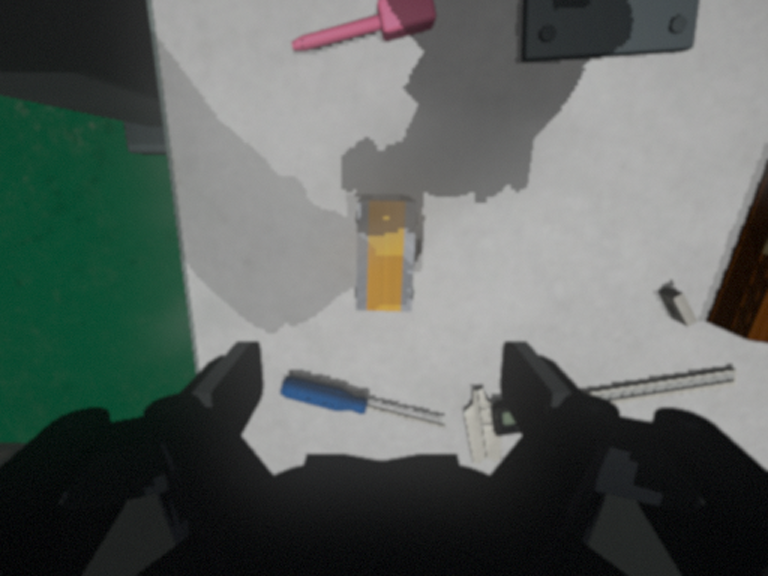

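```bash
python3 - <<'E'
from h import *
import pickle;c=pickle.load(open("w1.pkl","rb"));print(c["o"])
save(c,"w1z.png",(225,120,290,215),6)
for px in((244.5,206.5),(269.5,206.5),(237.5,207),(274.5,207),(245,134),(271,134)):
    print(px,np.round(onz(c,px,.085),4))
E
```

```text
[ 0.4613598  -0.23573914  0.32891227]
(244.5, 206.5) [ 0.4519 -0.3199  0.085 ]
(269.5, 206.5) [ 0.4762 -0.3199  0.085 ]
(237.5, 207) [ 0.445  -0.3204  0.085 ]
(274.5, 207) [ 0.481  -0.3204  0.085 ]
(245, 134) [ 0.453  -0.2507  0.085 ]
(271, 134) [ 0.4765 -0.2507  0.085 ]
```

View pics/w1z.png

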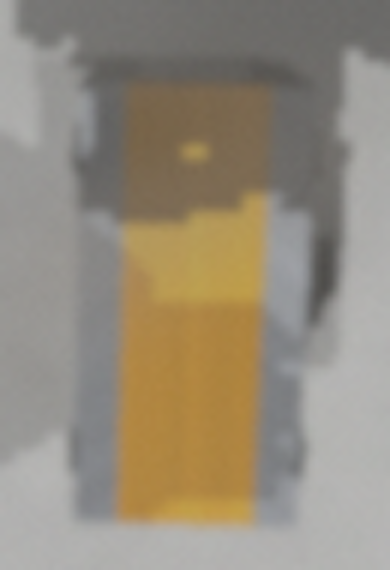

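The yoke top fills crop x 75–298, y 84–521 (wrist pixels about (237..275, 134..207)). It measures 69×36 mm at z=0.085, so that height is consistent. I'll take a second view lower down to confirm it.

>>> apply_moves(
  series=[
    [[1, 0.014, 0.0035, 0.03, 0.022], [1, 0.014, 0.0035, 0.05, 0.022], [1, 0.014, 0.0035, 0.05, 0.022]],
  ],
)

```text
t: 3.6
ee_pos: [0.4627, -0.2855, 0.3069]
ee_rot: [[0.023, 1.0, -0.003], [1.0, -0.023, 0.003], [0.003, -0.003, -1.0]]
wrist_force: [-0.5, -0.1, -0.2]
width: 0.0851
```

```bash
python3 - <<'E'
from h import *
import pickle
st();c=grab("wrist");pickle.dump(c,open("w2.pkl","wb"))
bb=manip.trace("yoke","wrist")[0]["bbox"];print(bb)
l,t,r,b=[int(v) for v in bb];l=max(l-12,0);t=max(t-12,0)
save(c,"w2z.png",(l,t,r+12,b+12),4);print(l,t)
E
```

```text
t 3.6 p [ 0.4627 -0.2855  0.3069] yawx 88.67 F [-0.5 -0.1 -0.2] w 0.0851 q [-0.79 -0.06 -0.25  1.39 -0.    0.8 ] tz [-0.003  0.003 -1.   ]
[232.6, 146.7, 281.7, 246.6]
220 134
```

View pics/w2z.png

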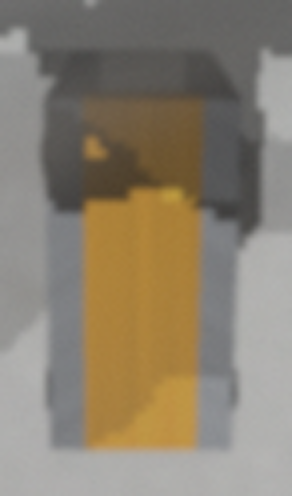

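```bash
python3 - <<'E'
from h import *
import pickle
a=pickle.load(open("w1.pkl","rb"));b=pickle.load(open("w2.pkl","rb"))
f=lambda x,y:(220+x/4,134+y/4)
g=lambda x,y:(225+x/6,120+y/6)
pts=dict(BL=(g(117,521),f(86,447)),BR=(g(255,521),f(199,447)),TL=(g(122,84),f(84,97)),TR=(g(272,84),f(203,97)),OBL=(g(75,521),f(51,447)),OBR=(g(298,521),f(233,447)))
for k,(p,q) in pts.items(): print(k,np.round(tri([(a,p),(b,q)])[0],4),tri([(a,p),(b,q)])[1][1],np.round(onz(b,q,.085),4))
E
```

```text
BL [ 0.4518 -0.3211  0.0825] [-0. -0.] [ 0.4519 -0.3198  0.085 ]
BR [ 0.4743 -0.3201  0.0855] [-0.1 -0. ] [ 0.4744 -0.3203  0.085 ]
TL [ 0.4533 -0.2514  0.0752] [-0.4 -0.1] [ 0.4542 -0.25    0.085 ]
TR [ 0.4759 -0.2508  0.0833] [0.1 0. ] [ 0.4758 -0.2506  0.085 ]
OBL [ 0.4447 -0.3213  0.0818] [0.1 0. ] [ 0.445  -0.3197  0.085 ]
OBR [ 0.481  -0.3197  0.0865] [ 0. -0.] [ 0.4811 -0.3205  0.085 ]
```

>>> apply_moves(
  newtons=50,
  series=[
    [[1, 0, 0.001, 0.03, 0], [1, 0, 0.001, 0.06, 0], [1, 0, 0.001, 0.083, 0], [1, 0, 0.001, 0.083, 0], [0, 0, 0.001, 0.083, 0], [0, 0, 0.001, 0.083, 0], [0, 0, 0.001, 0.083, 0], [0, 0, 0.001, 0.083, 0], [0, 0, 0.001, 0.083, 0], [0, 0, 0.001, 0.083, 0]],
  ],
)

```text
t: 4.7
ee_pos: [0.4649, -0.2863, 0.2284]
ee_rot: [[0.022, 1.0, 0.001], [1.0, -0.022, -0.002], [-0.002, 0.001, -1.0]]
wrist_force: [-3.3, 0.8, 6.2]
width: 0.0352
```

>>> apply_moves(
  series=[
    [[0, 0, 0, -0.03, 0], [0, 0, 0, -0.07, 0], [0, 0, 0, -0.11, 0], [0, 0.02, 0, -0.15, 0], [0, 0.06, 0.01, -0.19, 0], [0, 0.1, 0.02, -0.193, 0], [0, 0.14, 0.03, -0.193, 0], [0, 0.18, 0.036, -0.193, 0], [0, 0.21, 0.036, -0.193, 0], [0, 0.226, 0.036, -0.193, 0], [0, 0.226, 0.036, -0.193, 0], [0, 0.226, 0.036, -0.193, 0]],
  ],
)

```text
t: 5.9
ee_pos: [0.5056, -0.0606, 0.4196]
ee_rot: [[0.021, 1.0, -0.0], [1.0, -0.021, -0.0], [-0.0, -0.0, -1.0]]
wrist_force: [-0.1, -0.3, -4.7]
width: 0.0353
```

```bash
python3 - <<'E'
from h import *
import pickle
st();c,o=look("wrist",("beam_mid","yoke_edge","yoke_bore"),"w3.png",False);pickle.dump(c,open("w3.pkl","wb"))
E
```

```text
t 5.9 p [ 0.5056 -0.0606  0.4196] yawx 88.78 F [-0.1 -0.3 -4.7] w 0.0353 q [-0.38 -0.17 -0.14  1.6  -0.    1.22] tz [-0. -0. -1.]
beam_mid [([375.8, 84.9], 0.88)]
yoke_edge [([254.3, 237.1], 0.75)]
yoke_bore []
```

View pics/w3.png

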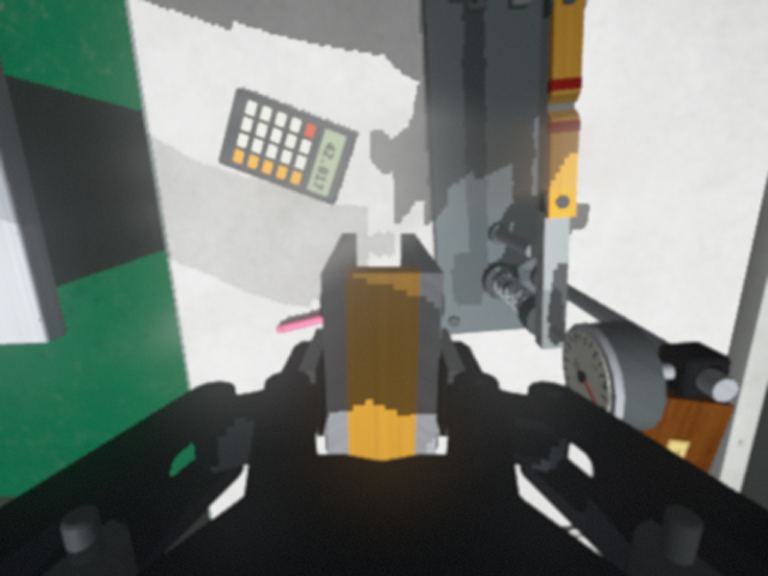

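The view is good. The yoke is held square. The notch is between red bands at (566,105) in the 1.5× picture, i.e. wrist (377,70), and the gauge is at the lower right, well clear. I'll take a second view.

>>> apply_moves(
  series=[
    [[0, 0.025, 0.005, 0, 0], [0, 0.05, 0.01, 0, 0], [0, 0.05, 0.01, 0, 0], [0, 0.05, 0.01, 0, 0]],
  ],
)

```text
t: 6.5
ee_pos: [0.5168, -0.0112, 0.4196]
ee_rot: [[0.022, 1.0, -0.0], [1.0, -0.022, -0.0], [-0.0, -0.0, -1.0]]
wrist_force: [0.2, -0.4, -4.9]
width: 0.0357
```

```bash
python3 - <<'E'
from h import *
import pickle
st();c,o=look("wrist",("beam_mid","yoke_edge","yoke_bore"),"w4.png",False);pickle.dump(c,open("w4.pkl","wb"))
T=grab("top");S=grab("side");pickle.dump((T,S),open("ts4.pkl","wb"))
a=pickle.load(open("w3.pkl","rb"))
save(a,"w3z.png",(345,0,405,160),4);save(c,"w4z.png",(345,0,405,240),3);
im=[cv2.imread("pics/w3z.png"),cv2.imread("pics/w4z.png")]
h=max(i.shape[0] for i in im);cv2.imwrite("pics/w34.png",np.hstack([cv2.copyMakeBorder(i,0,h-i.shape[0],0,10,0) for i in im])[:, :]);print(h)
E
```

```text
t 6.5 p [ 0.5168 -0.0112  0.4196] yawx 88.76 F [ 0.2 -0.4 -4.9] w 0.0357 q [-0.27 -0.15 -0.12  1.59 -0.    1.32] tz [-0. -0. -1.]
beam_mid [([358.8, 144.0], 0.8)]
yoke_edge [([252.0, 237.9], 0.7)]
yoke_bore []
720
```

View pics/w34.png

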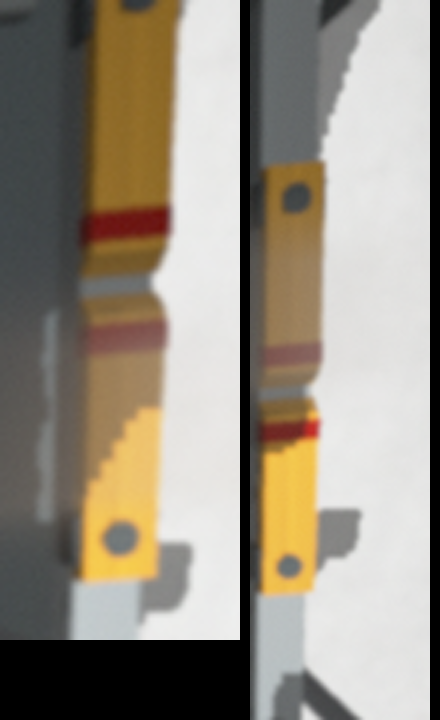

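View pics/w4.png

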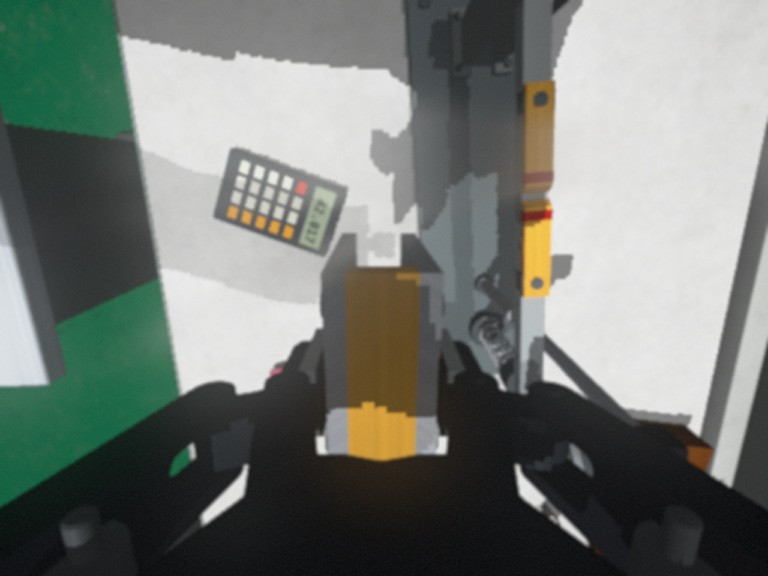

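```bash
python3 - <<'E'
from h import *
import pickle
a=pickle.load(open("w3.pkl","rb"));b=pickle.load(open("w4.pkl","rb"));T,S=pickle.load(open("ts4.pkl","rb"))
f=lambda x,y:(345+x/4,y/4)
g=lambda x,y:(345+(x-250)/3,y/3)
pts=dict(nearendR=(f(157,578),g(316,592)),nearbandR=(f(168,333),g(319,430)),farbandR=(f(171,220),g(322,355)),
 nearendL=(f(80,580),g(262,594)),bolt=(f(121,538),g(289,566)))
for k,(p,q) in pts.items():
    r=tri([(a,p),(b,q)]);print(k,np.round(r[0],4),r[1][1],np.round(onz(a,p,.156),4),np.round(onz(b,q,.156),4))
print("farendR",np.round(onz(b,g(324,163),.156),4))
print("beam_mid",tri([(a,(375.8,84.9)),(b,(358.8,144.0))]))
# where TCP-axis yoke-edge currently
save(T,"T4z.png",(195,135,305,190),7)
for px in((195+233/7,135+168/7),(195+335/7,135+168/7),(195+378/7,135+168/7),(195+482/7,135+168/7)): print("top",np.round(onz(T,px,.156),4))
E
```

```text
nearendR [ 0.6243 -0.0238  0.1489] [0. 0.] [ 0.6209 -0.023   0.156 ] [ 0.6211 -0.0215  0.156 ]
nearbandR [0.6191 0.0274 0.1532] [0.2 0. ] [0.6179 0.0271 0.156 ] [0.6177 0.0277 0.156 ]
farbandR [0.6176 0.0488 0.1535] [-0.2 -0. ] [0.6162 0.0483 0.156 ] [0.6167 0.0488 0.156 ]
nearendL [ 0.6069 -0.0238  0.1495] [-0.1 -0. ] [ 0.6041 -0.0231  0.156 ] [ 0.6046 -0.0218  0.156 ]
bolt [ 0.6145 -0.0146  0.1506] [0.1 0. ] [ 0.6122 -0.0143  0.156 ] [ 0.6122 -0.0131  0.156 ]
farendR [0.6128 0.0986 0.156 ]
beam_mid (array([0.6121468 , 0.02665459, 0.14902781]), [array([0.4, 0.1]), array([-0.4, -0.1])])
top [0.6021 0.0981 0.156 ]
top [0.6049 0.0474 0.156 ]
top [0.6061 0.026  0.156 ]
top [ 0.6089 -0.0258  0.156 ]
```

>>> apply_moves(
  series=[
    [[0, 0, 0.03, 0, -0.03], [0, 0, 0.06, 0, -0.06], [0, -0.002, 0.09, 0, -0.083], [0, -0.002, 0.09, 0, -0.083], [0, -0.002, 0.09, 0, -0.083], [0, -0.002, 0.09, 0, -0.083]],
  ],
)

```text
t: 7.4
ee_pos: [0.6063, -0.015, 0.4199]
ee_rot: [[-0.061, 0.998, -0.0], [0.998, 0.061, -0.0], [-0.0, -0.0, -1.0]]
wrist_force: [0.5, 0.3, -4.7]
width: 0.0353
```

```bash
python3 - <<'E'
from h import *
import pickle
st();c=grab("wrist");pickle.dump(c,open("w5.pkl","wb"))
save(c,"w5z.png",(195,0,315,200),4)
E
```

```text
t 7.4 p [ 0.6063 -0.015   0.4199] yawx 93.47 F [ 0.5  0.3 -4.7] w 0.0353 q [-0.24  0.13  0.15  1.59 -0.    1.27] tz [-0. -0. -1.]
```

View pics/w5z.png

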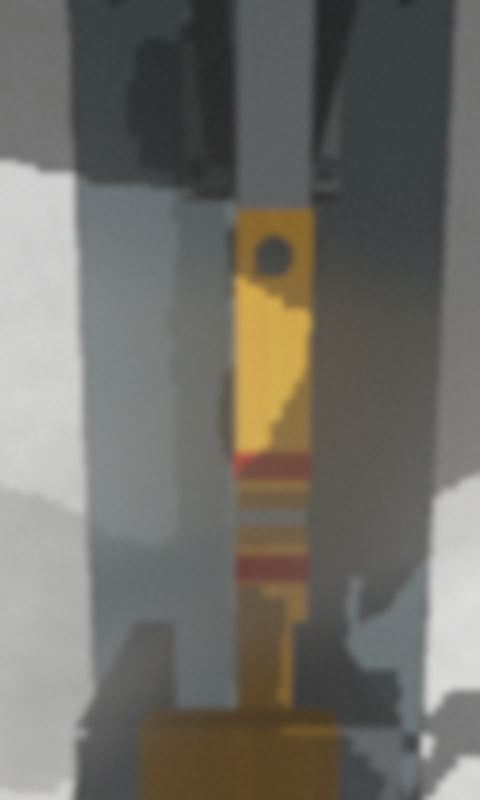

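```bash
python3 - <<'E'
from h import *
import pickle
a=pickle.load(open("w3.pkl","rb"));b=pickle.load(open("w4.pkl","rb"));c=pickle.load(open("w5.pkl","rb"))
g=lambda x,y:(195+x/4,y/4)
for z in(.150,.154):
  for k,p in dict(farend=g(275,209),far=g(273,466),near=g(272,568),notchbot=g(272,517),yokeend=g(240,711)).items():
    print(z,k,np.round(onz(c,p,z),4))
print("yokeend",np.round(onz(c,g(240,711),.193+.085),4))
f4=lambda x,y:(345+x/4,y/4);f3=lambda x,y:(345+(x-250)/3,y/3)
for k,l in dict(nearR=[(a,f4(168,333)),(b,f3(319,430)),(c,g(308,568))],farR=[(a,f4(171,220)),(b,f3(322,355)),(c,g(311,466))]).items(): print(k,tri(l))
s=manip.read_state()
R=np.array(s["ee_rot"]);e=np.array(s["ee_pos"])+R[:,2]*(0.2267-.068);print("edge now",e)
E
```

```text
0.15 farend [0.6081 0.1002 0.15  ]
0.15 far [0.6111 0.0492 0.15  ]
0.15 near [0.6124 0.0273 0.15  ]
0.15 notchbot [0.6116 0.0384 0.15  ]
0.15 yokeend [ 0.6072 -0.0059  0.15  ]
0.154 farend [0.608  0.0993 0.154 ]
0.154 far [0.611  0.0492 0.154 ]
0.154 near [0.6122 0.0276 0.154 ]
0.154 notchbot [0.6115 0.0385 0.154 ]
0.154 yokeend [ 0.6071 -0.0049  0.154 ]
yokeend [0.6051 0.0232 0.278 ]
nearR (array([0.62026802, 0.02752067, 0.15060238]), [array([-0.2,  0.2]), array([ 0.3, -0.4]), array([-0.1,  0.3])])
farR (array([0.61925445, 0.04933377, 0.14984914]), [array([0.2, 0.3]), array([ 0. , -0.7]), array([-0.2,  0.5])])
edge now [ 0.60621792 -0.01495709  0.26145694]
```

The three views agree: strip top at z≈0.150, notch at (0.6115, 0.0384), rig yaw 3.4°. In the last picture the notch lay at crop (272,517), with the yoke end just below it. I move over it and check the alignment.

>>> apply_moves(
  series=[
    [[0, 0.025, 0.004, 0, 0], [0, 0.051, 0.0078, 0, 0], [0, 0.051, 0.0078, 0.025, 0], [0, 0.051, 0.0078, 0.025, 0], [0, 0.051, 0.0078, 0.025, 0]],
  ],
)

```text
t: 7.95
ee_pos: [0.6108, 0.0364, 0.395]
ee_rot: [[-0.061, 0.998, -0.001], [0.998, 0.061, -0.0], [-0.0, -0.001, -1.0]]
wrist_force: [-0.4, -0.1, -5.0]
width: 0.035
```

```bash
python3 - <<'E'
from h import *
import pickle
st();c=grab("wrist");pickle.dump(c,open("w6.pkl","wb"));show(c,"w6.png")
save(c,"w6z.png",(195,60,315,260),4)
T=grab("top");S=grab("side");pickle.dump((T,S),open("ts6.pkl","wb"))
save(S,"s6z.png",(170,90,290,240),5)
E
```

```text
t 7.95 p [0.6108 0.0364 0.395 ] yawx 93.48 F [-0.4 -0.1 -5. ] w 0.035 q [-0.15  0.14  0.12  1.55 -0.    1.36] tz [-0.001 -0.    -1.   ]
```

View pics/w6z.png

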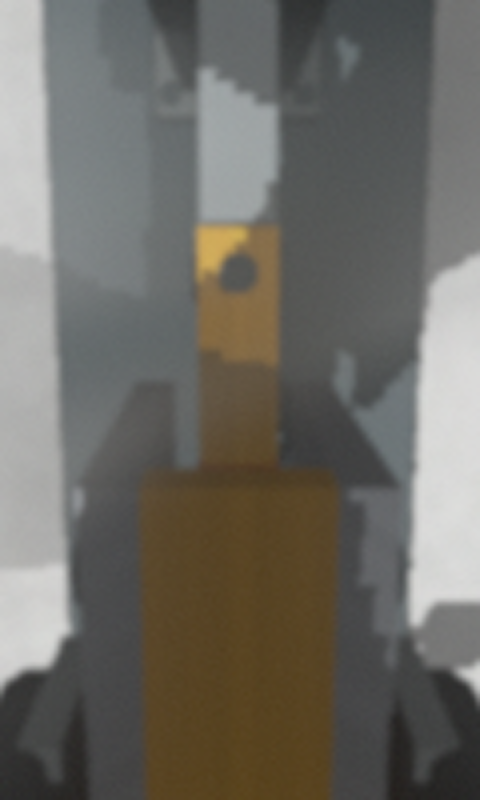

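View pics/s6z.png

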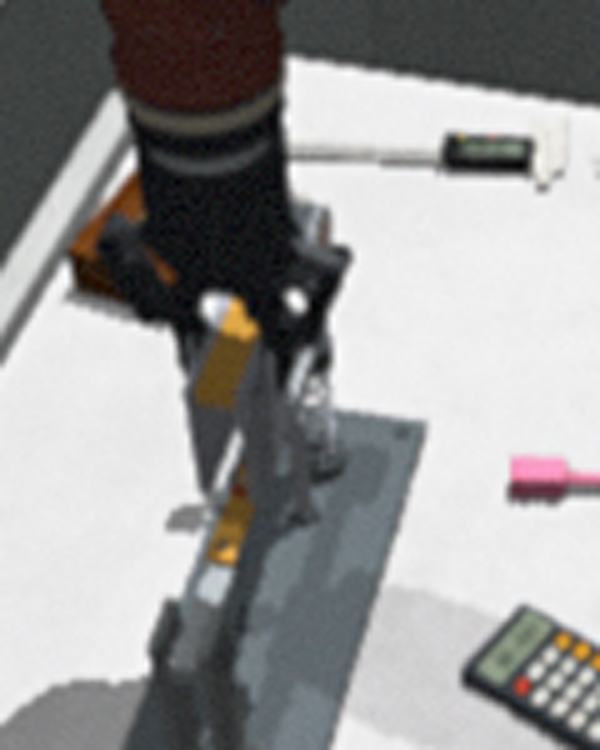

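The wrist crop shows the beam (columns 197–279) centred between the cheeks, with left foot inner edge at 175 and right at about 288. I descend in part and watch the force.

>>> apply_moves(
  series=[
    [[0, 0, 0.0005, 0.01, 0], [0, 0, 0.0005, 0.02, 0], [0, 0, 0.0005, 0.03, 0], [0, 0, 0.0005, 0.04, 0], [0, 0, 0.0005, 0.05, 0], [0, 0, 0.0005, 0.06, 0], [0, 0, 0.0005, 0.07, 0], [0, 0, 0.0005, 0.075, 0], [0, 0, 0.0005, 0.075, 0]],
  ],
)

```text
t: 9.0
ee_pos: [0.6116, 0.0366, 0.3186]
ee_rot: [[-0.061, 0.998, -0.001], [0.998, 0.061, 0.0], [0.0, -0.001, -1.0]]
wrist_force: [0.1, -0.3, -4.6]
width: 0.0352
```

```bash
python3 - <<'E'
from h import *
import pickle
st();c=grab("wrist");pickle.dump(c,open("w7.pkl","wb"))
save(c,"w7z.png",(175,60,335,260),4)
E
```

```text
t 9.0 p [0.6116 0.0366 0.3186] yawx 93.5 F [ 0.1 -0.3 -4.6] w 0.0352 q [-0.15  0.14 -0.02  1.41 -0.    1.36] tz [-0.001  0.    -1.   ]
```

View pics/w7z.png

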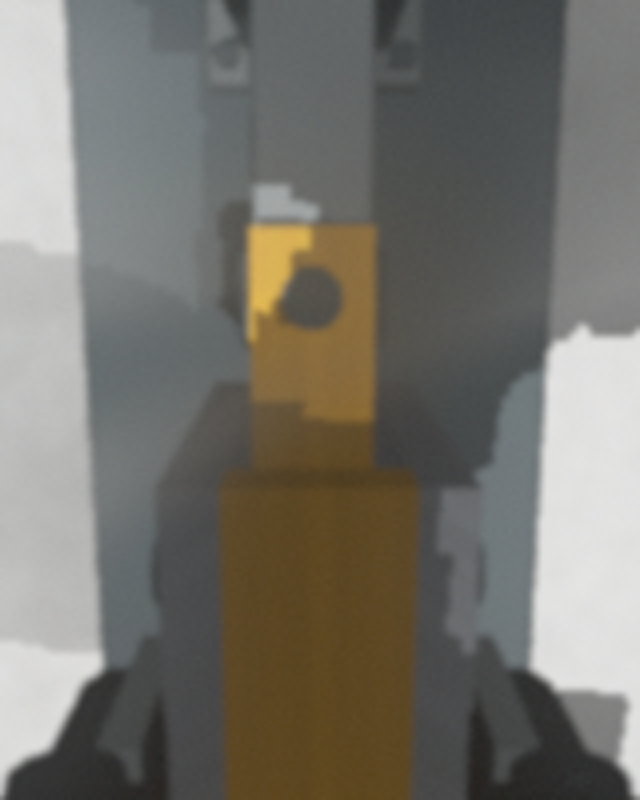

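>>> apply_moves(
  series=[
    [[0, 0, 0, 0.003, 0], [0, 0, 0, 0.006, 0], [0, 0, 0, 0.009, 0], [0, 0, 0, 0.011, 0], [0, 0, 0, 0.011, 0], [0, 0, 0, 0.011, 0]],
  ],
)

```text
t: 9.65
ee_pos: [0.6119, 0.0365, 0.3086]
ee_rot: [[-0.061, 0.998, -0.0], [0.998, 0.061, -0.0], [-0.0, -0.0, -1.0]]
wrist_force: [0.2, 1.0, -4.7]
width: 0.0351
```

```bash
python3 - <<'E'
from h import *
st()
E
```

```text
t 9.65 p [0.6119 0.0365 0.3086] yawx 93.49 F [ 0.2  1.  -4.7] w 0.0351 q [-0.15  0.15 -0.03  1.39 -0.    1.36] tz [-0. -0. -1.]
```

>>> apply_moves(
  series=[
    [[0, 0, 0, 0.001, 0], [0, 0, 0, 0.002, 0], [0, 0, 0, 0.003, 0], [0, 0, 0, 0.003, 0]],
  ],
)

```text
t: 10.05
ee_pos: [0.6119, 0.0366, 0.3056]
ee_rot: [[-0.061, 0.998, 0.0], [0.998, 0.061, 0.0], [0.0, 0.0, -1.0]]
wrist_force: [0.1, 1.3, -4.5]
width: 0.0349
```

```bash
python3 - <<'E'
from h import *
st()
E
```

```text
t 10.05 p [0.6119 0.0366 0.3056] yawx 93.5 F [ 0.1  1.3 -4.5] w 0.0349 q [-0.15  0.15 -0.04  1.39  0.    1.36] tz [ 0.  0. -1.]
```

>>> apply_moves(
  series=[
    [[0, 0.001, 0, 0.001, 0], [0, 0.001, 0, 0.002, 0], [0, 0.001, 0, 0.003, 0], [0, 0.001, 0, 0.003, 0]],
  ],
)

```text
t: 10.45
ee_pos: [0.6119, 0.0374, 0.3029]
ee_rot: [[-0.061, 0.998, 0.0], [0.998, 0.061, -0.0], [-0.0, 0.0, -1.0]]
wrist_force: [-0.1, -0.6, -0.4]
width: 0.035
```

```bash
python3 - <<'E'
from h import *
st()
E
```

```text
t 10.45 p [0.6119 0.0374 0.3029] yawx 93.49 F [-0.1 -0.6 -0.4] w 0.035 q [-0.15  0.15 -0.04  1.38 -0.    1.36] tz [ 0. -0. -1.]
```

The weight is now on the beam: it was picked up over about 3 mm, starting at edge z≈0.145. The side force flipped sign within 1 mm, so the edge is in the notch. I release gently.

>>> apply_moves(
  series=[
    [[0.5, 0, 0, 0, 0], [0.55, 0, 0, 0, 0], [0.6, 0, 0, 0, 0], [0.6, 0, 0, 0, 0], [0.6, 0, 0, 0, 0]],
  ],
)

```text
t: 10.95
ee_pos: [0.6118, 0.0375, 0.3027]
ee_rot: [[-0.061, 0.998, 0.0], [0.998, 0.061, -0.0], [-0.0, 0.0, -1.0]]
wrist_force: [0.1, 0.4, 0.3]
width: 0.0511
```

```bash
python3 - <<'E'
from h import *
import pickle
st();c=grab("wrist");save(c,"w8z.png",(175,60,335,260),3);S=grab("side");save(S,"s8z.png",(170,90,290,240),4)
a=cv2.imread("pics/w8z.png");b=cv2.imread("pics/s8z.png");cv2.imwrite("pics/ws8.png",np.hstack([a,cv2.resize(b,(480,600))])[:, :800])
E
```

```text
t 10.95 p [0.6118 0.0375 0.3027] yawx 93.5 F [0.1 0.4 0.3] w 0.0511 q [-0.15  0.15 -0.04  1.38 -0.    1.36] tz [ 0. -0. -1.]
```

View pics/ws8.png

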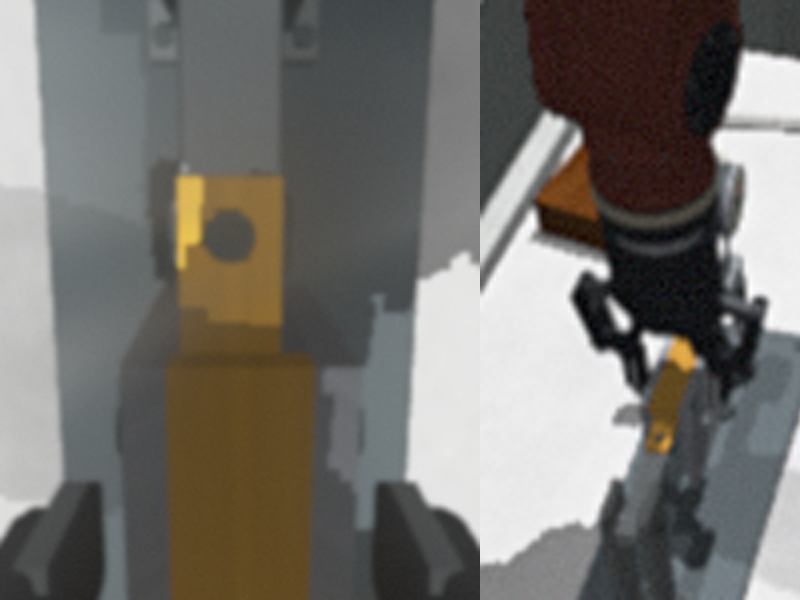

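>>> apply_moves(
  series=[
    [[0.6, 0, 0, -0.01, 0], [0.6, 0, 0, -0.03, 0], [0.6, 0, 0, -0.06, 0], [0.8, 0, 0, -0.1, 0], [1, 0, 0, -0.12, 0], [1, -0.03, 0, -0.12, 0], [1, -0.06, 0, -0.12, 0], [1, -0.06, 0, -0.12, 0]],
  ],
)

```text
t: 11.85
ee_pos: [0.6156, -0.0252, 0.4234]
ee_rot: [[-0.058, 0.998, 0.001], [0.998, 0.058, -0.001], [-0.001, 0.001, -1.0]]
wrist_force: [-0.7, 0.7, -1.4]
width: 0.0857
```

```bash
python3 - <<'E'
from h import *
import pickle
st();c,o=look("wrist",("yoke","yoke_edge","yoke_bore","beam_mid"),"w9.png",False);pickle.dump(c,open("w9.pkl","wb"));save(c,"w9z.png",(185,0,325,200),4)
E
```

```text
t 11.85 p [ 0.6156 -0.0252  0.4234] yawx 93.33 F [-0.7  0.7 -1.4] w 0.0857 q [-0.25  0.16  0.19  1.6  -0.    1.26] tz [ 0.001 -0.001 -1.   ]
yoke [([255.2, 116.3], 0.62)]
yoke_edge [([254.3, 114.5], 0.75), ([121.9, 116.9], 0.36)]
yoke_bore []
beam_mid []
```

View pics/w9z.png

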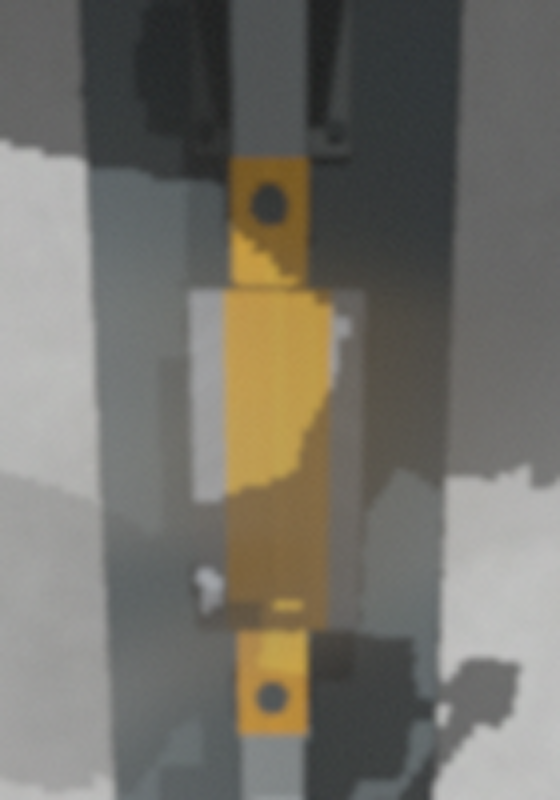

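```bash
python3 - <<'E'
from h import *
import pickle
c=pickle.load(open("w9.pkl","rb"))
g=lambda x,y:(185+x/4,y/4)
for z in(.155,.1585,.162):
    A=onz(c,g(277,291),z);B=onz(c,g(277,629),z);print(z,"yoke",np.round((A+B)/2,4),np.linalg.norm(A-B))
for z in (.146,.149):
    A=onz(c,g(269,157),z);B=onz(c,g(273,734),z);print(z,"strip",np.round((A+B)/2,4),np.linalg.norm(A-B),np.degrees(np.arctan2(-(A-B)[0],(A-B)[1])))
for n,x in(("L",189),("R",363)): print(n,np.round(onz(c,g(x,291),.1585),4))
E
```

```text
0.155 yoke [0.6131 0.0382 0.155 ] 0.07063248397413086
0.1585 yoke [0.6131 0.0382 0.1585] 0.06959228253529189
0.162 yoke [0.6131 0.0382 0.162 ] 0.06855208109645296
0.146 strip [0.6117 0.0384 0.146 ] 0.12466882654841811 3.5748026089558094
0.149 strip [0.6118 0.0384 0.149 ] 0.12315253965484542 3.574802608955773
L [0.5931 0.0719 0.1585]
R [0.6287 0.0739 0.1585]
```

The yoke hangs centred: its centre is at y=0.0382 and the strip middle at 0.0384, and the bridge's measured length fits z≈0.157, so it is seated. Now to the pin.

>>> apply_moves(
  series=[
    [[1, 0.03, -0.012, 0, -0.13], [1, 0.06, -0.024, 0, -0.26], [1, 0.09, -0.036, 0, -0.39], [1, 0.12, -0.048, 0, -0.52], [1, 0.15, -0.06, 0, -0.65], [1, 0.18, -0.072, 0.01, -0.78], [1, 0.21, -0.084, 0.02, -0.91], [1, 0.24, -0.096, 0.03, -1.04], [1, 0.27, -0.108, 0.045, -1.17], [1, 0.302, -0.119, 0.06, -1.3], [1, 0.302, -0.119, 0.06, -1.43], [1, 0.302, -0.119, 0.06, -1.46]],
  ],
)

```text
t: 13.3
ee_pos: [0.477, 0.2735, 0.3622]
ee_rot: [[-0.999, 0.042, -0.001], [0.042, 0.999, -0.0], [0.001, -0.0, -1.0]]
wrist_force: [-0.5, 0.4, -0.0]
width: 0.0851
```

```bash
python3 - <<'E'
from h import *
import pickle
st();c,o=look("wrist",("pin","pin_mid","pin_tip"),"w10.png",False);pickle.dump(c,open("w10.pkl","wb"))
for d in manip.trace("pin","wrist"): print(d["bbox"],d["confidence"])
E
```

```text
t 13.3 p [0.477  0.2735 0.3622] yawx 177.61 F [-0.5  0.4 -0. ] w 0.0851 q [ 0.28 -0.05 -0.14  1.49  0.    0.32] tz [-0.001 -0.    -1.   ]
pin [([252.2, 155.7], 0.79), ([370.5, 90.4], 0.73)]
pin_mid [([254.2, 170.0], 0.8), ([367.5, 77.7], 0.59)]
pin_tip [([252.8, 208.1], 0.83), ([362.8, 32.2], 0.61)]
[245.4, 125.1, 262.7, 208.4] 0.83
[360.5, 30.9, 384.8, 131.6] 0.78
```

View pics/w10.png

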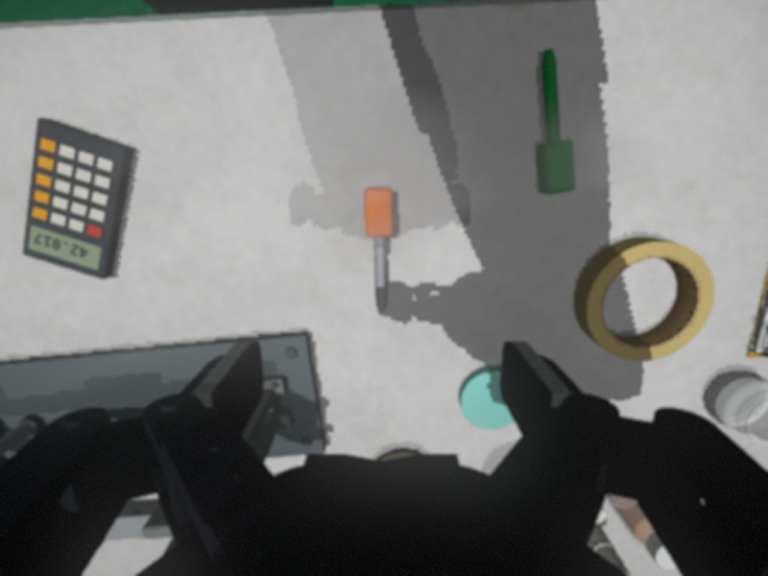

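The orange pin's head is at wrist (253,141) and its tip at (254.5,208); the green look-alike is at upper right (370,90). I measure it, then take a second, closer view.

```bash
python3 - <<'E'
from h import *
import pickle
c=pickle.load(open("w10.pkl","rb"))
save(c,"w10z.png",(230,110,280,220),5)
for k,p,z in(("headcorner TL",(243.5,124.5),.022),("TR",(262,124.5),.022),("BL",(244,157.5),.022),("BR",(262.5,157.5),.022),("tip",(254.8,208),.011),("shankmid",(253.7,175),.016)): print(k,np.round(onz(c,p,z),4))
E
```

```text
headcorner TL [0.42   0.2621 0.022 ]
TR [0.4209 0.2831 0.022 ]
BL [0.4576 0.2606 0.022 ]
BR [0.4586 0.2823 0.022 ]
tip [0.5246 0.2705 0.011 ]
shankmid [0.4804 0.271  0.016 ]
```

View pics/w10z.png

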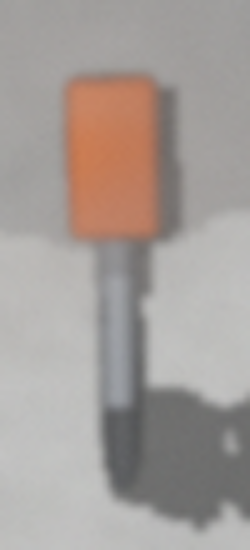

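>>> apply_moves(
  series=[
    [[1, 0.02, -0.0015, 0.04, -0.016], [1, 0.04, -0.003, 0.08, -0.016], [1, 0.04, -0.003, 0.1, -0.016], [1, 0.04, -0.003, 0.1, -0.016], [1, 0.04, -0.003, 0.1, -0.016]],
  ],
)

```text
t: 14.05
ee_pos: [0.4386, 0.2708, 0.2636]
ee_rot: [[-0.999, 0.035, 0.001], [0.035, 0.999, 0.0], [-0.001, 0.0, -1.0]]
wrist_force: [-0.3, -0.2, 0.9]
width: 0.0853
```

```bash
python3 - <<'E'
from h import *
import pickle
st();c=grab("wrist");pickle.dump(c,open("w11.pkl","wb"))
save(c,"w11z.png",(210,60,310,260),4)
E
```

```text
t 14.05 p [0.4386 0.2708 0.2636] yawx 178.02 F [-0.3 -0.2  0.9] w 0.0853 q [ 0.3  -0.13 -0.39  1.31 -0.    0.33] tz [ 0.001  0.    -1.   ]
```

View pics/w11z.png

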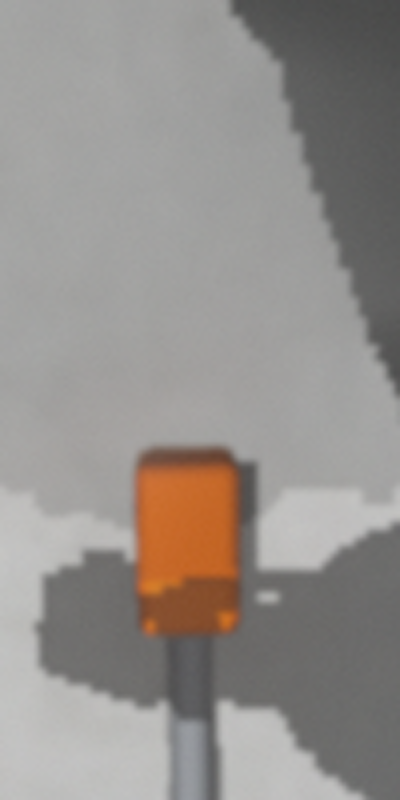

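```bash
python3 - <<'E'
from h import *
import pickle
a=pickle.load(open("w10.pkl","rb"));b=pickle.load(open("w11.pkl","rb"))
f=lambda x,y:(230+x/5,110+y/5);g=lambda x,y:(210+x/4,60+y/4)
for k,p,q in(("TL",f(68,75),g(138,466)),("TR",f(157,75),g(237,466)),("BL",f(70,238),g(139,633)),("BR",f(160,238),g(239,633))):
    print(k,np.round(tri([(a,p),(b,q)])[0],4),np.round(onz(b,q,.022),4))
E
```

```text
TL [0.4205 0.2621 0.0243] [0.421  0.2618 0.022 ]
TR [0.4214 0.2822 0.0232] [0.4217 0.282  0.022 ]
BL [0.458  0.2604 0.0202] [0.4573 0.2604 0.022 ]
BR [0.459  0.2818 0.0196] [0.4581 0.2816 0.022 ]
```

>>> apply_moves(
  newtons=50,
  series=[
    [[1, 0.001, 0.0007, 0.04, 0], [1, 0.001, 0.0007, 0.07, 0], [1, 0.001, 0.0007, 0.084, 0], [1, 0.001, 0.0007, 0.086, 0], [1, 0.001, 0.0007, 0.086, 0], [1, 0.001, 0.0007, 0.086, 0]],
  ],
)

```text
t: 14.7
ee_pos: [0.4383, 0.2718, 0.1787]
ee_rot: [[-0.999, 0.034, 0.003], [0.034, 0.999, 0.001], [-0.003, 0.001, -1.0]]
wrist_force: [-1.3, 0.7, 0.0]
width: 0.0853
```

>>> apply_moves(
  series=[
    [[1, 0, 0, 0.0025, 0], [1, 0, 0, 0.0025, 0], [0, 0, 0, 0.0025, 0], [0, 0, 0, 0.0025, 0], [0, 0, 0, 0.0025, 0], [0, 0, 0, 0.0025, 0], [0, 0, 0, 0.0025, 0], [0, 0, 0, 0.0025, 0], [0, 0, 0, 0.0025, 0]],
  ],
)

```text
t: 15.6
ee_pos: [0.4373, 0.2716, 0.1744]
ee_rot: [[-0.999, 0.034, 0.0], [0.034, 0.999, 0.0], [-0.0, 0.0, -1.0]]
wrist_force: [0.6, 0.5, 2.9]
width: 0.0209
```

```bash
python3 - <<'E'
from h import *
st()
E
```

```text
t 15.6 p [0.4373 0.2716 0.1744] yawx 178.07 F [0.6 0.5 2.9] w 0.0209 q [ 0.3  -0.06 -0.49  1.14 -0.    0.34] tz [ 0.  0. -1.]
```

>>> apply_moves(
  series=[
    [[0, 0, 0, -0.02, 0], [0, 0, 0, -0.06, 0], [0, 0, -0.02, -0.09, 0], [0, -0.01, -0.06, -0.103, -0.03], [0, -0.02, -0.1, -0.103, -0.06], [0, -0.03, -0.14, -0.103, -0.09], [0, -0.04, -0.18, -0.103, -0.095], [0, -0.05, -0.21, -0.103, -0.095], [0, -0.05, -0.24, -0.103, -0.095], [0, -0.05, -0.24, -0.103, -0.095], [0, -0.05, -0.24, -0.103, -0.095]],
  ],
)

```text
t: 16.7
ee_pos: [0.4789, 0.0295, 0.2768]
ee_rot: [[-0.998, -0.06, -0.001], [-0.06, 0.998, 0.0], [0.001, 0.0, -1.0]]
wrist_force: [-0.2, -0.2, -0.5]
width: 0.0209
```

```bash
python3 - <<'E'
from h import *
import pickle
st();c,o=look("wrist",("yoke_bore","pin_tip","pin_mid","yoke_edge"),"w12.png",False);pickle.dump(c,open("w12.pkl","wb"))
S=grab("side");print([ (t,[(np.round(d["centre"],1).tolist(),round(d["confidence"],2)) for d in manip.pinpoint(t,"side")]) for t in("yoke_bore","pin_tip","yoke_edge")]);T=grab("top");pickle.dump((S,T),open("st12.pkl","wb"));save(S,"s12z.png",(170,120,310,240),5)
E
```

```text
t 16.7 p [0.4789 0.0295 0.2768] yawx -176.59 F [-0.2 -0.2 -0.5] w 0.0209 q [-0.21 -0.25 -0.48  1.35  0.   -0.27] tz [-0.001  0.    -1.   ]
yoke_bore []
pin_tip [([51.5, 81.2], 0.94)]
pin_mid [([69.1, 138.1], 0.75), ([255.9, 299.3], 0.72)]
yoke_edge []
[('yoke_bore', [([219.5, 193.2], 0.74), ([281.6, 226.9], 0.67), ([216.6, 182.2], 0.58)]), ('pin_tip', [([237.3, 194.2], 0.65), ([302.6, 186.4], 0.54), ([284.6, 350.6], 0.51)]), ('yoke_edge', [([217.1, 187.0], 0.62)])]
```

View pics/w12.png

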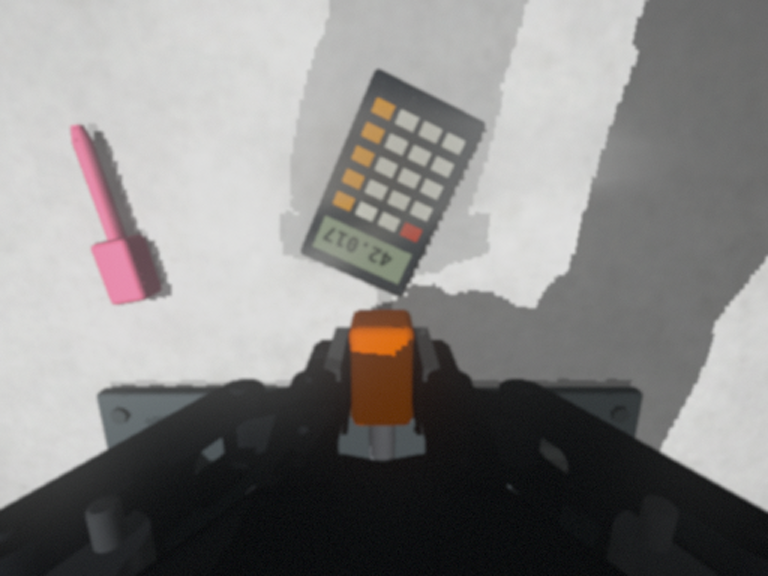

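View pics/s12z.png

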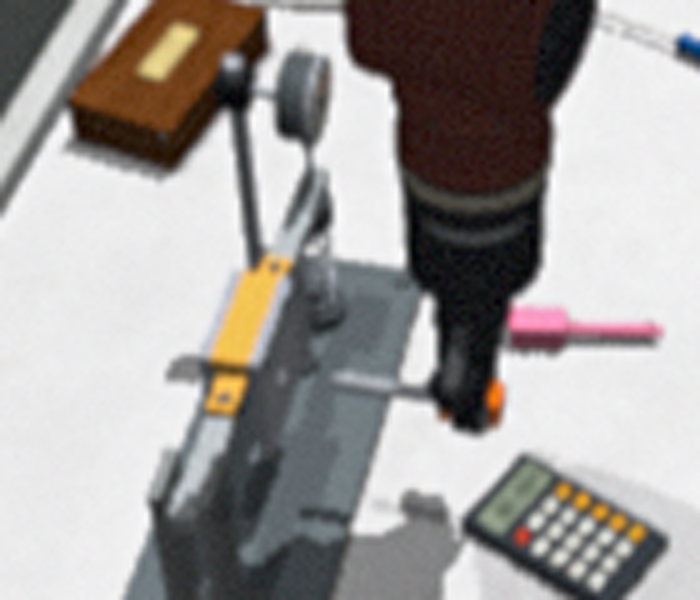

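```bash
python3 - <<'E'
from h import *
import pickle
S,T=pickle.load(open("st12.pkl","rb"))
s=st();p=np.array(s["ee_pos"]);R=np.array(s["ee_rot"]);u=-R[:,0]
tip=p+.0847*u+R[:,2]*.1634;sh=p+.0207*u+R[:,2]*.1634
print("tip",tip)
yw=np.radians(3.5);ux=np.array([np.cos(yw),np.sin(yw),0]);uy=np.array([-np.sin(yw),np.cos(yw),0])
bore=np.array([.612,.038,.1138])
top=bore+[0,0,.045]
L=[("tip",tip),("shoulder",sh),("bore",bore),("boreface",bore-.018*ux)]
for i in(-1,1):
    for j in(-1,1): L.append((f"top{i}{j}",top+i*.018*ux+j*.035*uy))
for n,c,(l,t,k) in(("S",S,(185,150,8)),("T",T,(215,135,8))):
    im=c["img"][t:t+72,l:l+95,::-1];im=cv2.resize(im,None,fx=k,fy=k,interpolation=cv2.INTER_CUBIC)
    im=np.clip((im/255.)**.6*255,0,255).astype(np.uint8)
    for nm,q in L:
        x=(proj(c,q)-[l,t])*k;cv2.drawMarker(im,(int(x[0]+k/2),int(x[1]+k/2)),(255,0,255) if nm!="boreface" else (0,255,0),cv2.MARKER_CROSS,10,1)
    cv2.imwrite(f"pics/ov{n}.png",im)
E
```

```text
t 17.2 p [0.4791 0.0303 0.2772] yawx -176.46 F [-0.7  0.5 -1. ] w 0.0209 q [-0.21 -0.25 -0.48  1.35 -0.   -0.27] tz [ 0. -0. -1.]
tip [0.56360482 0.03551959 0.11378087]
```

View pics/ovS.png

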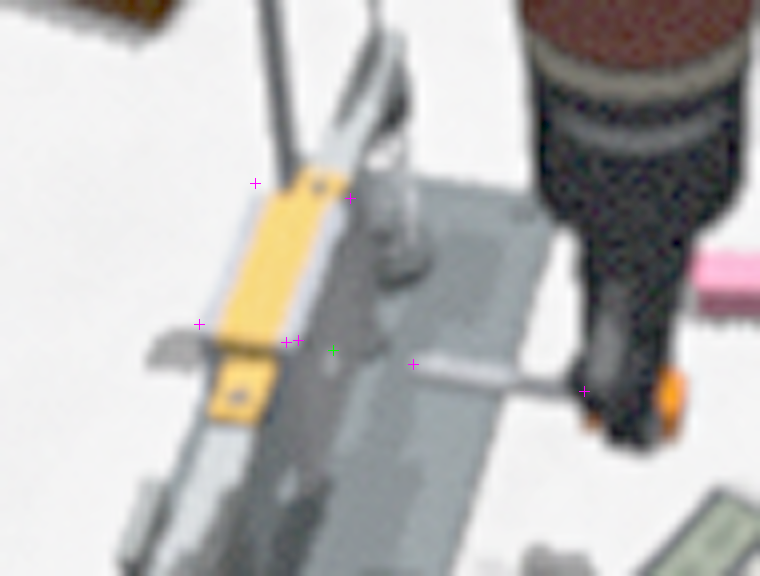

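View pics/ovT.png

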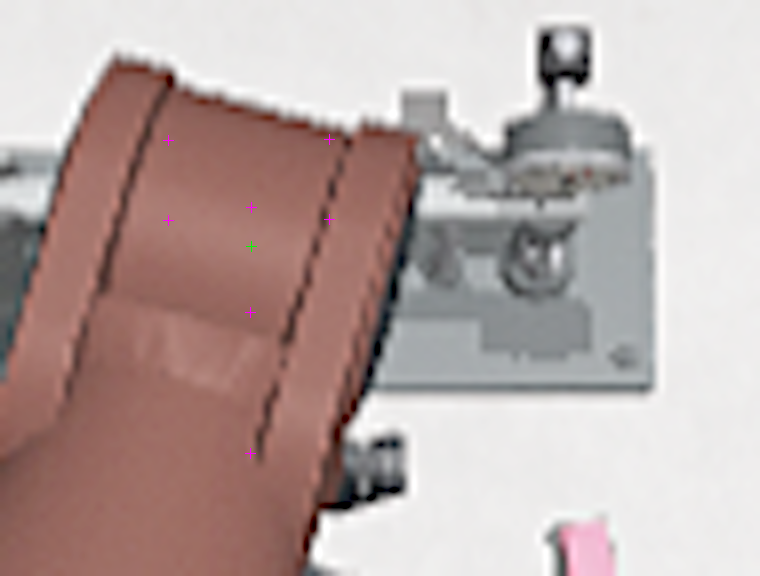

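The predicted and seen pin tips agree to a pixel (side crop (413,363)), but the yoke top looks a little lower than I assumed. I turn the tool to get a direct wrist view of the bore.

>>> apply_moves(
  series=[
    [[0, 0, -0.01, 0, 0.14], [0, -0.002, -0.02, 0, 0.28], [0, -0.004, -0.03, 0, 0.42], [0, -0.006, -0.041, 0, 0.56], [0, -0.008, -0.041, 0, 0.7], [0, -0.01, -0.041, 0, 0.84], [0, -0.012, -0.041, 0, 0.98], [0, -0.014, -0.041, 0, 1.12], [0, -0.016, -0.041, 0, 1.26], [0, -0.018, -0.041, 0, 1.4], [0, -0.018, -0.041, 0, 1.54], [0, -0.018, -0.041, 0, 1.57]],
  ],
)

```text
t: 18.4
ee_pos: [0.4996, -0.0098, 0.2771]
ee_rot: [[-0.059, 0.998, -0.0], [0.998, 0.059, -0.0], [-0.0, -0.0, -1.0]]
wrist_force: [0.8, -0.6, -0.9]
width: 0.0213
```

```bash
python3 - <<'E'
from h import *
import pickle
st();c,o=look("wrist",("yoke_bore","pin_tip","yoke_edge"),"w13.png",False);pickle.dump(c,open("w13.pkl","wb"))
E
```

```text
t 18.4 p [ 0.4996 -0.0098  0.2771] yawx 93.38 F [ 0.8 -0.6 -0.9] w 0.0213 q [-0.28 -0.19 -0.42  1.34 -0.    1.23] tz [-0. -0. -1.]
yoke_bore [([480.7, 163.5], 0.61)]
pin_tip []
yoke_edge []
```

View pics/w13.png

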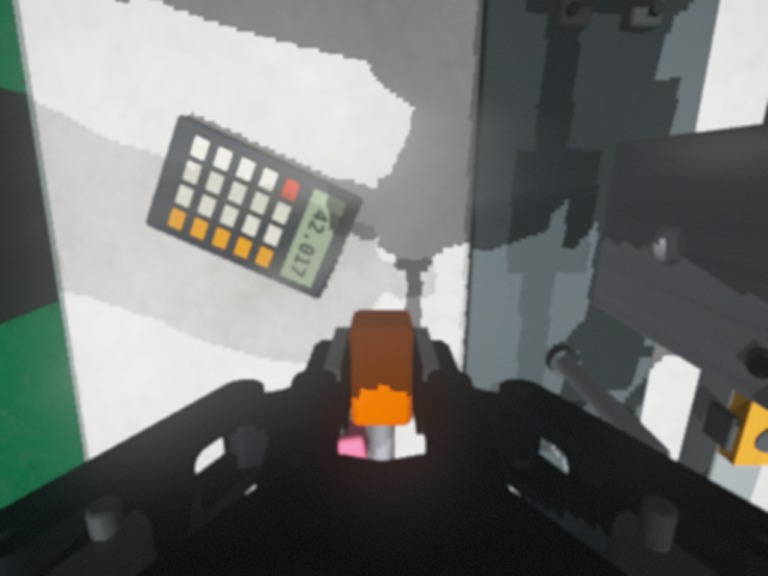

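The bore shows at wrist (445,162) in the near cheek. I take a second view from farther back.

>>> apply_moves(
  series=[
    [[0, 0, -0.02, -0.01, 0], [0, 0, -0.04, -0.02, 0], [0, 0, -0.04, -0.02, 0], [0, 0, -0.04, -0.02, 0]],
  ],
)

```text
t: 19.0
ee_pos: [0.4598, -0.0124, 0.2975]
ee_rot: [[-0.063, 0.998, 0.001], [0.998, 0.063, -0.0], [-0.001, 0.001, -1.0]]
wrist_force: [-0.4, 0.4, -0.7]
width: 0.0209
```

```bash
python3 - <<'E'
from h import *
import pickle
st();c=grab("wrist");pickle.dump(c,open("w14.pkl","wb"));a=pickle.load(open("w13.pkl","rb"))
bore=[.594,.037,.112]
for k,d in(("a",a),("b",c)):
    x=proj(d,bore);l=int(min(x[0]-35,512-75));t=int(x[1]-30);print(k,x,l,t)
    im=cv2.resize(d["img"][t:t+65,l:l+75,::-1],None,fx=5,fy=8,interpolation=cv2.INTER_CUBIC) if 0 else cv2.resize(d["img"][t:t+65,l:l+75,::-1],None,fx=5,fy=5,interpolation=cv2.INTER_CUBIC)
    im=np.clip((im/255.)**.6*255,0,255).astype(np.uint8);globals()["i"+k]=im
cv2.imwrite("pics/bores.png",np.hstack([ia,ib]))
E
```

```text
t 19.0 p [ 0.4598 -0.0124  0.2975] yawx 93.62 F [-0.4  0.4 -0.7] w 0.0209 q [-0.31 -0.33 -0.5   1.4   0.    1.19] tz [ 0.001 -0.    -1.   ]
a [442.11558378 161.89660965] 407 131
b [485.86561981 156.33761264] 437 126
```

View pics/bores.png

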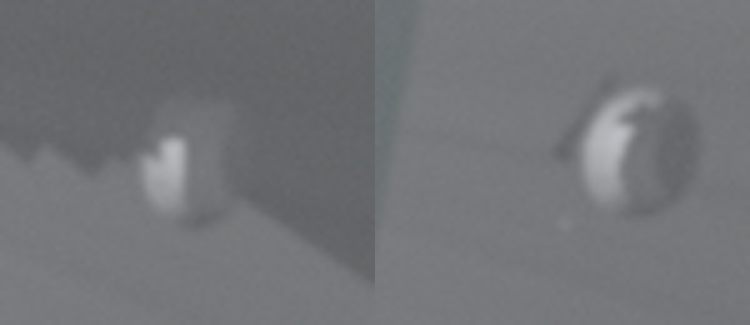

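```bash
python3 - <<'E'
from h import *
import pickle
a=pickle.load(open("w13.pkl","rb"));b=pickle.load(open("w14.pkl","rb"))
p,r=tri([(a,(444.6,163)),(b,(489.6,155.8))]);print(p,r)
# constrain to face plane x: normal ux through (.612,.038)-.018ux
yw=np.radians(3.5);ux=np.array([np.cos(yw),np.sin(yw),0])
for cx in(.611,.6125):
  P0=np.array([cx,.038,0])-.018*ux
  for c,q in((a,(444.6,163)),(b,(489.6,155.8))):
    o,d=ray(c,q);print(cx,np.round(o+d*((P0-o)@ux)/(d@ux),4))
E
```

```text
[0.59076171 0.03763906 0.11811311] [array([-0.1, -0.7]), array([0.1, 0.6])]
0.611 [0.593  0.0369 0.1152]
0.611 [0.593  0.0377 0.1155]
0.6125 [0.5945 0.0367 0.1132]
0.6125 [0.5945 0.0376 0.1138]
```

Bore at the near face: about (0.594, 0.0373, 0.1143), agreeing with the estimate. I return to the insertion pose.

>>> apply_moves(
  series=[
    [[0, 0, 0, 0, -0.14], [0, 0.01, 0, 0, -0.28], [0, 0.02, 0, 0, -0.42], [0, 0.03, 0, 0.01, -0.56], [0, 0.0413, 0, 0.0198, -0.7], [0, 0.0413, 0, 0.0198, -0.84], [0, 0.0413, 0, 0.0198, -0.98], [0, 0.0413, 0.01, 0.0198, -1.12], [0, 0.0413, 0.02, 0.0198, -1.26], [0, 0.0413, 0.03, 0.0198, -1.4], [0, 0.0413, 0.037, 0.0198, -1.54], [0, 0.0413, 0.037, 0.0198, -1.568]],
  ],
)

```text
t: 20.25
ee_pos: [0.4948, 0.0312, 0.2767]
ee_rot: [[-0.998, -0.063, -0.001], [-0.063, 0.998, 0.0], [0.001, 0.0, -1.0]]
wrist_force: [0.1, -0.5, -0.7]
width: 0.0207
```

>>> apply_moves(
  series=[
    [[0, 0, 0, 0, 0], [0, 0, 0, 0, 0]],
  ],
)

```text
t: 20.45
ee_pos: [0.4938, 0.0313, 0.2771]
ee_rot: [[-0.998, -0.056, -0.001], [-0.056, 0.998, 0.0], [0.001, 0.0, -1.0]]
wrist_force: [-1.0, -0.7, -0.5]
width: 0.0212
```

```bash
cat > tipc.py <<'E'
from h import *
s=st();p=np.array(s["ee_pos"]);R=np.array(s["ee_rot"]);u=-R[:,0]
tip=p+.0847*u+R[:,2]*.1634
yw=np.radians(3.5);ux=np.array([np.cos(yw),np.sin(yw),0]);uy=np.array([-np.sin(yw),np.cos(yw),0])
F=np.array([.5937,.0373,.1143]);d=tip-F
print("tip",np.round(tip,4),"along %.4f lat %.4f z %.4f"%(d@ux,d@uy,d[2]))
E
python3 tipc.py; python3 - <<'E'
from h import *
S=grab("side")
save(S,"s15z.png",(195,165,275,225),9)
E
```

```text
t 20.45 p [0.4938 0.0313 0.2771] yawx -176.76 F [-1.  -0.7 -0.5] w 0.0212 q [-0.2  -0.21 -0.43  1.34 -0.   -0.26] tz [-0.001  0.    -1.   ]
tip [0.5783 0.036  0.1136] along -0.0155 lat -0.0003 z -0.0007
```

View pics/s15z.png

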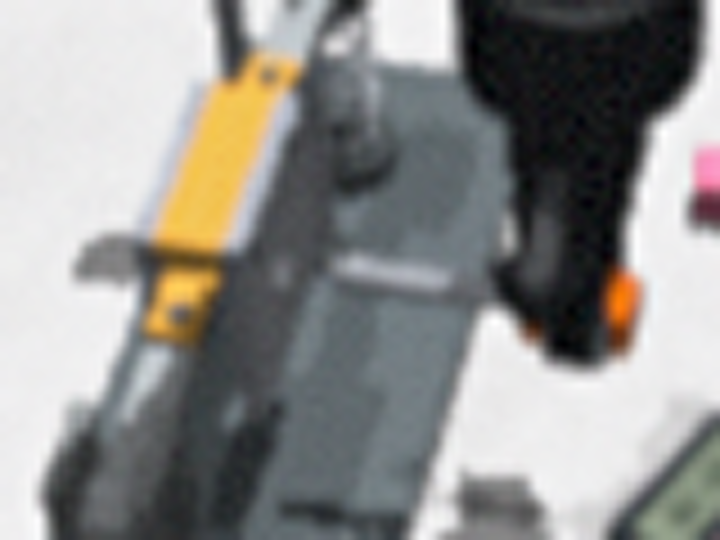

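The side crop shows the pin tip at (335,265) in line with the bore, whose lit lower rim is at (283,272). I insert slowly and watch the forces.

>>> apply_moves(
  series=[
    [[0, -0.005, 0, -0.0007, 0], [0, -0.01, 0, -0.0007, 0], [0, -0.014, 0, -0.0007, 0], [0, -0.018, 0, -0.0007, 0], [0, -0.02, 0, -0.0007, 0], [0, -0.02, 0, -0.0007, 0]],
  ],
)

```text
t: 21.1
ee_pos: [0.5142, 0.0324, 0.278]
ee_rot: [[-0.998, -0.059, -0.0], [-0.059, 0.998, -0.0], [0.0, -0.0, -1.0]]
wrist_force: [0.5, -0.7, -0.0]
width: 0.0211
```

```bash
python3 tipc.py
```

```text
t 21.1 p [0.5142 0.0324 0.278 ] yawx -176.61 F [ 0.5 -0.7 -0. ] w 0.0211 q [-0.19 -0.14 -0.38  1.34 -0.   -0.25] tz [-0. -0. -1.]
tip [0.5987 0.0374 0.1146] along 0.0050 lat -0.0002 z 0.0003
```

>>> apply_moves(
  series=[
    [[0, -0.004, 0, 0, 0], [0, -0.008, 0, 0, 0], [0, -0.012, 0, 0, 0], [0, -0.015, 0, 0, 0], [0, -0.018, 0, 0, 0], [0, -0.018, 0, 0, 0]],
  ],
)

```text
t: 21.7
ee_pos: [0.5323, 0.0334, 0.278]
ee_rot: [[-0.998, -0.059, 0.0], [-0.059, 0.998, -0.0], [-0.0, -0.0, -1.0]]
wrist_force: [0.1, 0.3, -0.5]
width: 0.0211
```

```bash
python3 tipc.py
```

```text
t 21.7 p [0.5323 0.0334 0.278 ] yawx -176.6 F [ 0.1  0.3 -0.5] w 0.0211 q [-0.18 -0.08 -0.32  1.33 -0.   -0.24] tz [ 0. -0. -1.]
tip [0.6168 0.0385 0.1146] along 0.0232 lat -0.0003 z 0.0003
```

>>> apply_moves(
  series=[
    [[0, -0.004, 0, 0, 0], [0, -0.008, 0, 0, 0], [0, -0.012, 0, 0, 0], [0, -0.016, 0, 0, 0], [0, -0.02, 0, 0, 0], [0, -0.024, 0, 0, 0], [0, -0.024, 0, 0, 0]],
  ],
)

```text
t: 22.4
ee_pos: [0.5564, 0.0349, 0.2781]
ee_rot: [[-0.998, -0.059, 0.0], [-0.059, 0.998, -0.0], [-0.0, -0.0, -1.0]]
wrist_force: [0.3, 0.9, -1.1]
width: 0.0209
```

```bash
python3 tipc.py;  python3 - <<'E'
from h import *
S=grab("side")
save(S,"s16z.png",(185,155,265,225),9)
E
```

```text
t 22.4 p [0.5564 0.0349 0.2781] yawx -176.6 F [ 0.3  0.9 -1.1] w 0.0209 q [-0.17 -0.01 -0.25  1.33 -0.   -0.23] tz [ 0. -0. -1.]
tip [0.641  0.0399 0.1147] along 0.0473 lat -0.0003 z 0.0004
```

View pics/s16z.png

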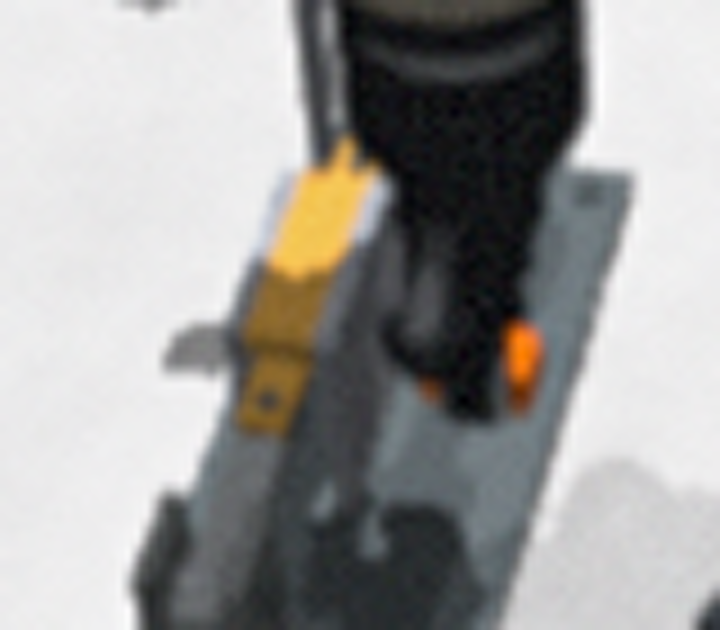

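The pin is through both cheeks with only its own weight on the wrist. Now the last stretch.

>>> apply_moves(
  series=[
    [[0, -0.004, 0, 0, 0], [0, -0.008, 0, 0, 0], [0, -0.012, 0, 0, 0], [0, -0.014, 0, 0, 0], [0, -0.015, 0, 0, 0], [0, -0.016, 0, 0, 0], [0, -0.016, 0, 0, 0]],
  ],
)

```text
t: 23.15
ee_pos: [0.572, 0.0358, 0.2781]
ee_rot: [[-0.998, -0.059, 0.0], [-0.059, 0.998, -0.0], [-0.0, -0.0, -1.0]]
wrist_force: [0.4, 0.3, -0.6]
width: 0.0208
```

```bash
python3 tipc.py;  python3 - <<'E'
from h import *
S=grab("side")
save(S,"s17z.png",(185,155,265,225),9)
E
```

```text
t 23.15 p [0.572  0.0358 0.2781] yawx -176.61 F [ 0.4  0.3 -0.6] w 0.0208 q [-0.17  0.04 -0.2   1.33 -0.   -0.22] tz [ 0. -0. -1.]
tip [0.6565 0.0408 0.1147] along 0.0629 lat -0.0004 z 0.0004
```

View pics/s17z.png

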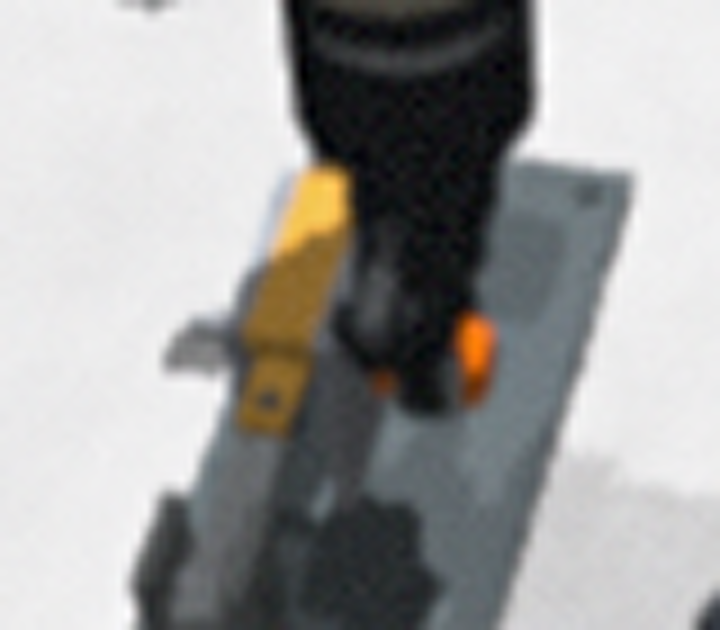

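>>> apply_moves(
  series=[
    [[0, -0.0005, 0, 0, 0], [0, -0.001, 0, 0, 0], [0, -0.001, 0, 0, 0]],
  ],
)

```text
t: 23.5
ee_pos: [0.5729, 0.0359, 0.2781]
ee_rot: [[-0.998, -0.059, -0.0], [-0.059, 0.998, -0.0], [0.0, -0.0, -1.0]]
wrist_force: [-0.3, 0.5, -1.2]
width: 0.0209
```

>>> apply_moves(
  series=[
    [[0, -0.0005, 0, 0, 0], [0, -0.001, 0, 0, 0], [0, -0.001, 0, 0, 0]],
  ],
)

```text
t: 23.8
ee_pos: [0.5737, 0.0359, 0.2779]
ee_rot: [[-0.998, -0.059, -0.001], [-0.059, 0.998, -0.0], [0.001, -0.0, -1.0]]
wrist_force: [-1.4, -0.2, -2.2]
width: 0.0208
```

```bash
python3 tipc.py; python3 - <<'E'
from h import *
c=grab("wrist");save(c,"w18z.png",(195,190,315,340),4)
S=grab("side");save(S,"s18z.png",(185,155,265,225),9)
E
```

```text
t 23.8 p [0.5737 0.0359 0.2779] yawx -176.61 F [-1.4 -0.2 -2.2] w 0.0208 q [-0.16  0.04 -0.2   1.33 -0.   -0.22] tz [-0.001 -0.    -1.   ]
tip [0.6582 0.0409 0.1145] along 0.0646 lat -0.0003 z 0.0002
```

View pics/w18z.png

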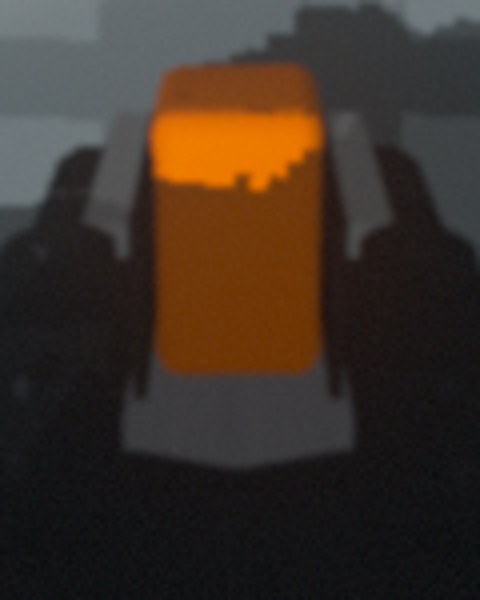

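>>> apply_moves(
  series=[
    [[0, -0.0004, 0, 0, 0], [0, -0.0008, 0, 0, 0], [0, -0.0008, 0, 0, 0]],
  ],
)

```text
t: 24.2
ee_pos: [0.5745, 0.036, 0.2779]
ee_rot: [[-0.998, -0.059, -0.001], [-0.059, 0.998, -0.0], [0.001, -0.0, -1.0]]
wrist_force: [-2.9, 1.3, -2.0]
width: 0.0207
```

```bash
python3 tipc.py
```

```text
t 24.2 p [0.5745 0.036  0.2779] yawx -176.61 F [-2.9  1.3 -2. ] w 0.0207 q [-0.16  0.05 -0.19  1.33 -0.   -0.22] tz [-0.001 -0.    -1.   ]
tip [0.659  0.041  0.1144] along 0.0654 lat -0.0003 z 0.0001
```

Contact is felt (Fx −2.9 N), so the head is against the cheek. I let go.

>>> apply_moves(
  series=[
    [[0.3, 0, 0, 0, 0], [0.4, 0, 0, 0, 0], [0.5, 0, 0, 0, 0], [0.6, 0, 0, 0, 0], [0.7, 0, 0, 0, 0], [0.7, 0, 0, 0, 0]],
  ],
)

```text
t: 24.8
ee_pos: [0.5747, 0.036, 0.2781]
ee_rot: [[-0.998, -0.059, 0.0], [-0.059, 0.998, -0.0], [-0.0, -0.0, -1.0]]
wrist_force: [-0.2, -0.4, -0.3]
width: 0.0597
```

```bash
python3 tipc.py; python3 - <<'E'
from h import *
c=grab("wrist");show(c,"w19.png")
E
```

```text
t 24.8 p [0.5747 0.036  0.2781] yawx -176.61 F [-0.2 -0.4 -0.3] w 0.0597 q [-0.16  0.05 -0.19  1.33 -0.   -0.22] tz [ 0. -0. -1.]
tip [0.6593 0.041  0.1147] along 0.0657 lat -0.0004 z 0.0004
```

View pics/w19.png

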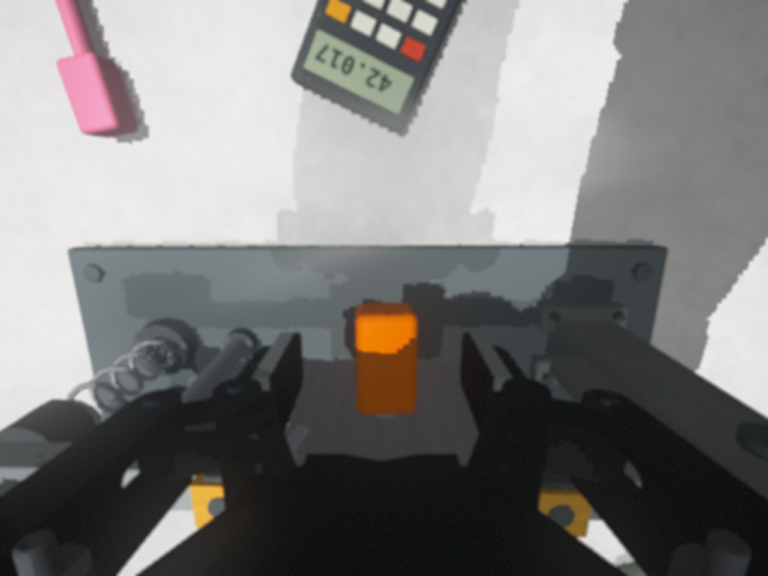

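>>> apply_moves(
  series=[
    [[0.7, 0, 0, -0.01, 0], [0.7, 0, 0, -0.03, 0], [0.7, 0, 0, -0.06, 0], [0.8, 0, 0, -0.1, 0], [1, 0.02, 0, -0.14, 0], [1, 0.03, 0, -0.15, 0], [1, 0.03, 0, -0.15, 0]],
  ],
)

```text
t: 25.55
ee_pos: [0.5444, 0.0342, 0.4311]
ee_rot: [[-0.998, -0.059, 0.004], [-0.059, 0.998, -0.001], [-0.004, -0.001, -1.0]]
wrist_force: [0.2, -0.7, -1.0]
width: 0.0855
```

```bash
python3 - <<'E'
from h import *
import pickle
st();c=grab("wrist");show(c,"w20.png");pickle.dump(c,open("w20.pkl","wb"))
S=grab("side");save(S,"s20z.png",(185,145,265,215),9)
E
```

```text
t 25.55 p [0.5444 0.0342 0.4311] yawx -176.61 F [ 0.2 -0.7 -1. ] w 0.0855 q [-0.18 -0.06 -0.02  1.61 -0.   -0.24] tz [ 0.004 -0.001 -1.   ]
```

View pics/w20.png

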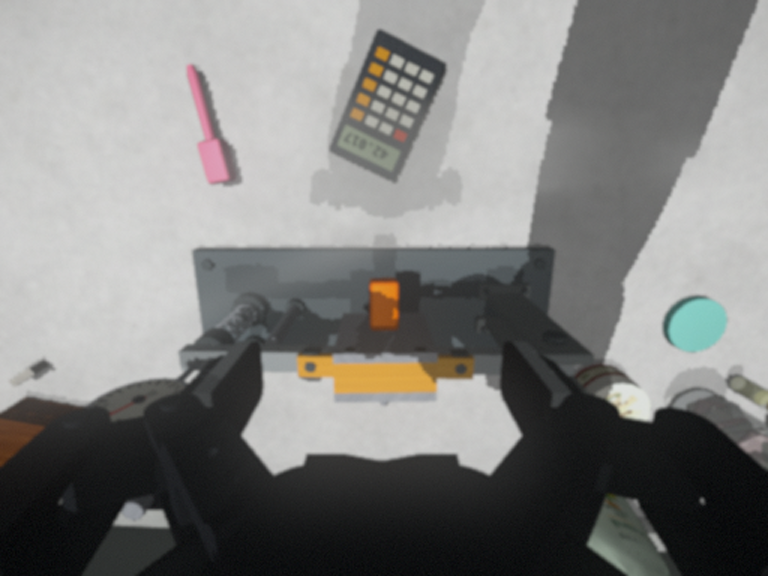

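View pics/s20z.png

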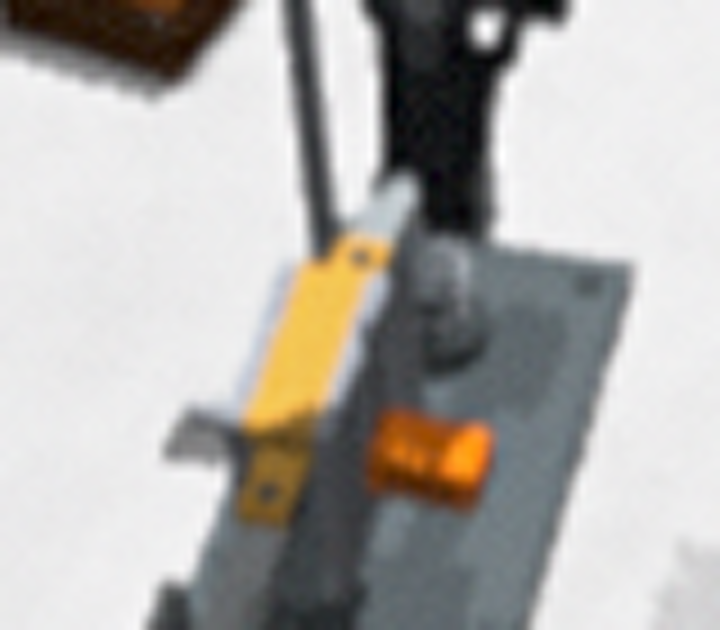

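```bash
python3 - <<'E'
from h import *
import pickle
c=pickle.load(open("w20.pkl","rb"))
im=cv2.resize(c["img"][180:280,205:305,::-1],None,fx=6,fy=6,interpolation=cv2.INTER_CUBIC)
cv2.imwrite("pics/w20z.png",np.clip((im/255.)**.6*255,0,255).astype(np.uint8))
E
```

```text
(no output)
```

View pics/w20z.png

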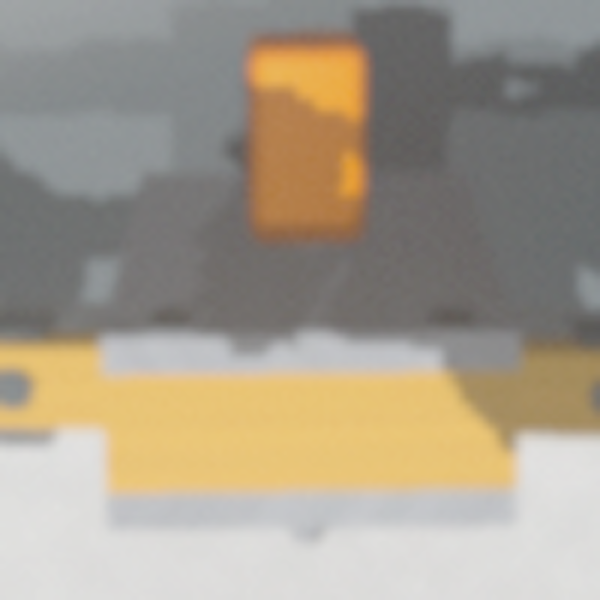

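>>> apply_moves(
  series=[
    [[1, 0.0, -0.01, 0, 0.14], [1, 0.01, -0.02, 0, 0.28], [1, 0.02, -0.03, 0, 0.42], [1, 0.02, -0.04, 0, 0.56], [1, 0.02, -0.05, 0, 0.7], [1, 0.02, -0.05, 0, 0.84], [1, 0.02, -0.05, 0, 0.98], [1, 0.02, -0.05, 0, 1.12], [1, 0.02, -0.05, 0, 1.26], [1, 0.02, -0.05, 0, 1.4], [1, 0.02, -0.05, 0, 1.54], [1, 0.02, -0.05, 0, 1.57]],
  ],
)

```text
t: 26.85
ee_pos: [0.5279, -0.0169, 0.426]
ee_rot: [[-0.057, 0.998, -0.003], [0.998, 0.057, 0.001], [0.001, -0.003, -1.0]]
wrist_force: [-0.5, 1.3, -0.1]
width: 0.0858
```

>>> apply_moves(
  series=[
    [[1, 0, 0, 0.03, 0], [1, 0, 0, 0.06, 0], [1, 0, 0, 0.08, 0], [1, 0, 0, 0.08, 0], [1, 0, 0, 0.08, 0]],
  ],
)

```text
t: 27.35
ee_pos: [0.5276, -0.0169, 0.3478]
ee_rot: [[-0.062, 0.998, -0.001], [0.998, 0.062, 0.0], [0.0, -0.001, -1.0]]
wrist_force: [0.2, 0.8, 0.6]
width: 0.0853
```

```bash
python3 - <<'E'
from h import *
import pickle
st();c=grab("wrist");show(c,"w21.png");pickle.dump(c,open("w21.pkl","wb"))
T=grab("top");save(T,"t21z.png",(195,135,305,190),7)
E
```

```text
t 27.35 p [ 0.5276 -0.0169  0.3478] yawx 93.53 F [0.2 0.8 0.6] w 0.0853 q [-0.28 -0.12 -0.23  1.46 -0.    1.23] tz [-0.001  0.    -1.   ]
```

View pics/w21.png

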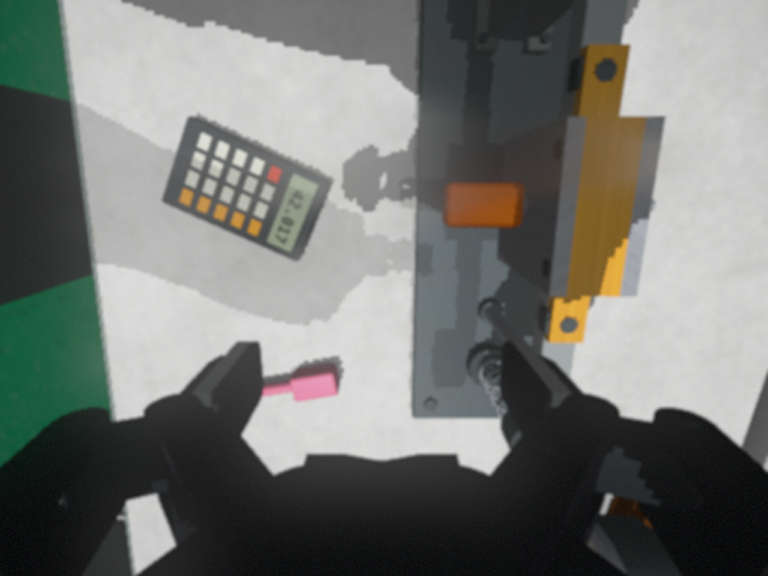

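```bash
python3 - <<'E'
from h import *
import pickle
c=pickle.load(open("w21.pkl","rb"))
im=cv2.resize(c["img"][65:240,285:450,::-1],None,fx=4.5,fy=4.5,interpolation=cv2.INTER_CUBIC)[:600]
cv2.imwrite("pics/w21z.png",np.clip((im/255.)**.6*255,0,255).astype(np.uint8))
E
```

```text
(no output)
```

View pics/w21z.png

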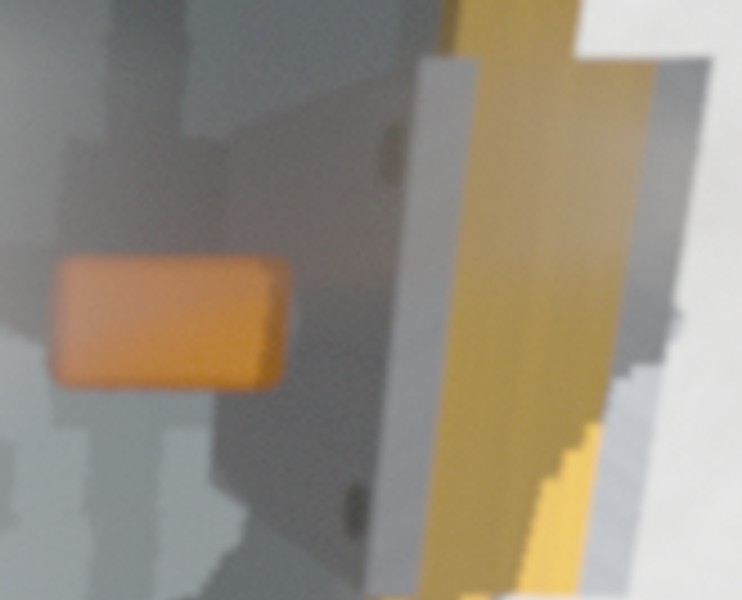

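View pics/t21z.png

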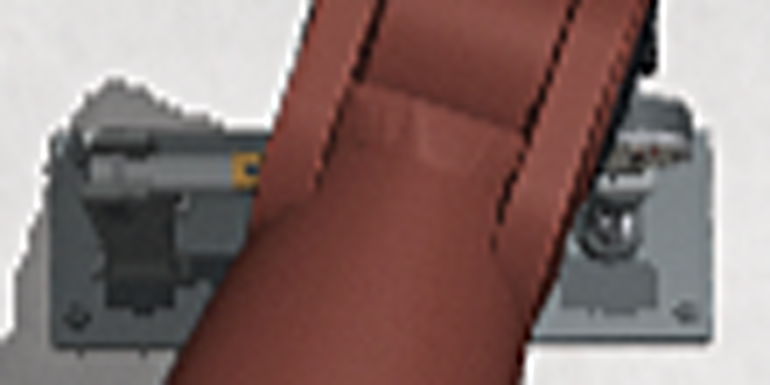

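```bash
python3 - <<'E'
from h import *
import pickle
c=pickle.load(open("w21.pkl","rb"))
g=lambda x,y:(285+(x+.5)/4.5-.5,65+(y+.5)/4.5-.5)
print("head top rear/front",[np.round(onz(c,g(x,y),.1245),4) for x,y in((60,320),(265,320),(288,320))])
C={k:onz(c,g(*v),.157) for k,v in dict(LF=(418,58),RF=(711,58),LN=(368,592),RN=(630,592)).items()}
for k in C: print(k,np.round(C[k],4))
print("centre",np.round(sum(C.values())/4,4),"yaw L",np.degrees(np.arctan2(-(C['LF']-C['LN'])[0],(C['LF']-C['LN'])[1])),"len",np.linalg.norm(C['LF']-C['LN']),np.linalg.norm(C['LF']-C['RF']))
# foot line of near cheek
print("foot far/near",[np.round(onz(c,g(*v),.074),4) for v in((225,132),(212,482))])
# strip edges from full image (1.5x)
h=lambda x,y:(x/1.5-.17,y/1.5-.17)
A=(onz(c,h(586,46),.148)+onz(c,h(629,46),.148))/2;B=(onz(c,h(548,341),.146)+onz(c,h(584,341),.146))/2
print("strip",A,B,(A+B)/2,np.degrees(np.arctan2(-(A-B)[0],(A-B)[1])))
E
```

```text
head top rear/front [array([0.5563, 0.0356, 0.1245]), array([0.5888, 0.0375, 0.1245]), array([0.5925, 0.0377, 0.1245])]
LF [0.5923 0.0722 0.157 ]
RF [0.6288 0.0744 0.157 ]
LN [0.5979 0.0027 0.157 ]
RN [0.6345 0.0049 0.157 ]
centre [0.6134 0.0385 0.157 ] yaw L 4.577983127069974 len 0.0697375291641415 0.036604076267243706
foot far/near [array([0.5927, 0.0701, 0.074 ]), array([0.5996, 0.0016, 0.074 ])]
strip [0.60716464 0.09929554 0.148     ] [ 0.61421048 -0.02221777  0.146     ] [0.61068756 0.03853888 0.147     ] 3.3185279627324884
```

The yoke is still on the notch in y (0.0385 both). In this oblique view I can't rule out a small gap between head and cheek, so I look straight down on it.

>>> apply_moves(
  series=[
    [[1, 0, 0.01, -0.015, 0], [1, 0, 0.04, -0.015, 0], [1, 0, 0.066, -0.015, 0], [1, 0, 0.066, -0.015, 0], [1, 0, 0.066, -0.015, 0]],
  ],
)

```text
t: 27.95
ee_pos: [0.5938, -0.0129, 0.3637]
ee_rot: [[-0.061, 0.998, 0.0], [0.998, 0.061, -0.0], [-0.0, 0.0, -1.0]]
wrist_force: [0.1, -0.3, 0.1]
width: 0.0856
```

```bash
python3 - <<'E'
from h import *
import pickle
st();c=grab("wrist");pickle.dump(c,open("w22.pkl","wb"))
print(proj(c,[.594,.037,.125]))
im=cv2.resize(c["img"][50:200,185:325,::-1],None,fx=4,fy=4,interpolation=cv2.INTER_CUBIC)
cv2.imwrite("pics/w22z.png",np.clip((im/255.)**.6*255,0,255).astype(np.uint8))
E
```

```text
t 27.95 p [ 0.5938 -0.0129  0.3637] yawx 93.48 F [ 0.1 -0.3  0.1] w 0.0856 q [-0.24  0.08 -0.    1.49 -0.    1.27] tz [ 0. -0. -1.]
[257.16263274 135.18286169]
```

View pics/w22z.png

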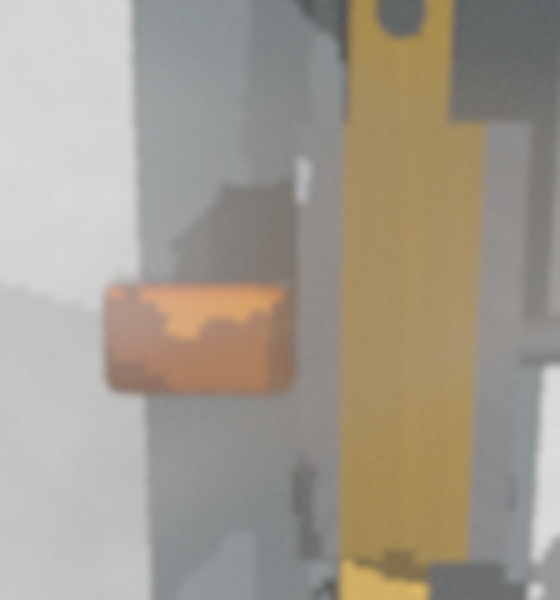

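Seen straight down, the head's edge (column 295) is against the cheek (column about 296 once scaled to the head's depth), a gap of 0.3 mm or less. The yoke is only about 1.3 mm off the beam's mid-width, inside its 3 mm clearance. I back off and take a final check.

>>> apply_moves(
  series=[
    [[1, 0, 0, -0.02, 0], [1, 0, -0.03, -0.05, 0], [1, 0, -0.07, -0.05, 0], [1, 0, -0.11, -0.05, 0], [1, 0, -0.11, -0.05, 0], [1, 0, -0.11, -0.05, 0]],
  ],
)

```text
t: 28.6
ee_pos: [0.4828, -0.0195, 0.4141]
ee_rot: [[-0.06, 0.998, 0.002], [0.998, 0.06, -0.001], [-0.001, 0.002, -1.0]]
wrist_force: [0.0, 0.1, 0.5]
width: 0.0855
```

```bash
python3 - <<'E'
from h import *
st();S=grab("side");show(S,"s23.png")
E
```

```text
t 28.6 p [ 0.4828 -0.0195  0.4141] yawx 93.41 F [0.  0.1 0.5] w 0.0855 q [-0.31 -0.25 -0.23  1.59 -0.    1.2 ] tz [ 0.002 -0.001 -1.   ]
```

View pics/s23.png

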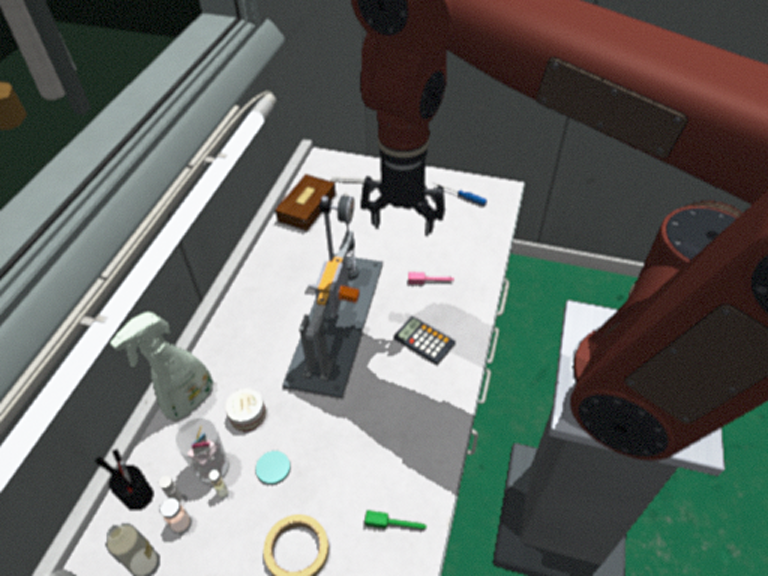

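The final side view shows the yoke hanging at (330,280) with the pin head at (348,293). The arm is clear and the other things are where they were.

```bash
python3 -c "
from bench import manip
print(manip.finish_job())"
```

```text
the job is handed in; nothing more can be done
None
```

The yoke is hanging in the notch and the orange-headed pin is through both cheeks with its head up against the near cheek. I handed the job in at about 29 s of the 72 s.

- **Seating:** I lowered the yoke until the beam took its weight over about 3 mm. The last view shows its centre at y = 0.0385, the same as the strip middle. The sink is well short of the 14 mm or so at which the beam meets its stop.
- **Pin:** it slid in with no noticeable resistance until the head met the cheek at about 3 N. The straight-down view shows a gap of at most about 0.3 mm.
- **Disagreements:**
  - Pushing the pin home moved the yoke slightly across the beam. The last straight-down view puts it 1.3 mm off mid-width, while an oblique view gave 2.7 mm; both are inside the 3 mm clearance.
  - The oblique view also suggested a head gap of up to 3 mm, which the straight-down view did not show.
- **Rest of the bench:** nothing else was touched. The gripper is open and clear of everything.

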